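Build and book out a gift display

ROBOT

A 6-joint arm with a two-finger parallel gripper is mounted at the origin on a cart in front of the work surface, level with it; the furniture and walls round the work are solid. World frame = base frame: x ahead of the robot, y to its left, z up, the work surface at z = 0. Lengths are in m, angles in rad, forces in N, time in s.
With the tool pointing down it reaches from about 0.3 to 0.775 m from the base axis. Payload 14.6 kg.
Tool frame: the origin (TCP) lies at the very end of the fingers, on their centre line; the grasp point (between the pads) lies 19 mm behind it (ctrl.grasp_offset is the distance from the TCP to the grasp point, in m); z points along the fingers, y is the line along which they close (so a half turn about z gives the same grasp; the last joint's range is limited). The gripper opens to 94 mm and grips with 3 to 60 N. Pads are 16 mm wide; open, the fingers measure 119 mm over their backs; the gripper's body (75 mm by 177 mm) begins 78 mm behind the grasp point.
Start: joints at [1.171, 0.3, 1.521, -0, 1.321, -0.067], TCP at [0.18, 0.52, 0.205] pointing down, gripper open.
Joint ranges: [-3.03, 3.03], [-0.79, 2.21], [0.23, 2.52], [-1.04, 4.18], [0, 3.07], [-2.55, 2.55]. Speed limits (rad/s): [2.22, 2.22, 2.57, 3.14, 3.14, 3.14].

INTERFACE

Orientations are given as [roll, pitch, yaw] about the fixed x, y, z axes, in that order (R = Rz(yaw) Ry(pitch) Rx(roll)).
In Python, from station import ctrl gives the robot as it stands.
- The arm moves only by the tool step_arm, never from a script. Its argument "plan" is a list that holds one entry, the list of rows, each a list of 6 numbers: the shift along the tool's x, y, z in units of 30 mm (1.0 is 30 mm), then the turn, a rotation vector about the tool's x, y, z in units of 6 degrees (1.0 is 6 degrees). In form: [[[dx, dy, dz, wx, wy, wz], ...]]. A call has 1 to 8 rows; each row is the pose to reach, as a shift and turn from the pose commanded when the call began, along the tool's axes at that moment; what a row does not reach only later rows make up. A row lasts 1/12 s, in which the tool goes at most 41.7 mm and 7.16 degrees, less where a joint would pass 70% of its speed; a pose out of reach is approached as far as the arm can. A call with a gripper value outside its range is refused whole. "grip" is the opening, from 0 (shut) to 1 (fully open), set as the call begins (left out, the last holds). The fingers move at their own pace and stop on an object; "squeeze" is the grip in N (left out, the last holds). Time passes only in rows, so rows that repeat a pose let the fingers close. It gives the time, the measured TCP pose, the force, the opening and the grip force at its end, in the units of the state.
- ctrl.get_obs(): the state, without advancing time (a new reading comes with each control period).
- ctrl.camera(name): name is "scene" or "top" or "wrist"; returns the picture (420x560x3 uint8, red, green, blue); there is no depth.
- ctrl.camera_model(name): a dict with "intrinsics" (3x3 intrinsics, pixels), "R" (3x3) and "t" (3): a world point X has camera coordinates R X + t; the wrist camera has in their place "tool_from_camera" (4x4, takes a point from camera to tool coordinates, whose origin is the TCP and whose axes are the flange's). Camera axes: x right, y down, z forward; pixel columns grow to the right and rows downward; lengths in m; the calibration is good to about 2 mm. A picture is of the moment at which its call begins: read the wrist's pose just before it. camera_model takes no time and is no camera call.
- ctrl.hand_in(): hands the job in; it is judged then, once.
Trained networks look in the newest picture that a camera, given by its name, has taken for a name from the list of things; names that differ only in an ending like _2 or _b are one class to them, and where a whole thing is asked for, a point or a joint stands for the part that bears it (a point fixed in the world has none). Each returns a list of dicts, best first, with "confidence" (0 to 1); they miss things now and then, are a little off and sometimes report something else, mostly with a low value. They report only what shows in the picture. A call takes as long as a camera call. They do not tell look-alikes from the thing itself.
- ctrl.masks_of(query, camera): "pixels" (420x560 bool, what is visible of it) and "at" ([column, row] in pixels, amid what is visible of it).
- ctrl.place_of(query, camera): "at" ([column, row] in pixels: a listed point, or the origin of a listed thing).
The state is a dict: "time_s": time; "qpos": joint angles; "joint_vel": joint speeds; "tau": joint torques, N m; "ee_pos": TCP position; "eef_rot": TCP orientation; "force": force on the tool from outside, world axes, zero at the start; "moment": the same for the moment, N m; "grip_width": finger opening in m; "grip_force": force on a finger pad.
Only numpy, scipy, OpenCV 4.12 (cv2) and the standard library are available. Lean on these libraries where they do the work, as an engineer would, in place of code of your own. Each camera call takes 0.05 s, during which the arm holds its last target. There are 200 camera calls.

TASK

Lay the four oblong chocolate cartons flat, the right way up as they are, on the marble slab in the outlined pinwheel layer, one squarely in each outline, then stack all the square gift boxes that are there, also the right way up, square with the layer, in one column over the middle of it. When the display stands, press the key of the tally counter fully down until it clicks and let it come up again; leave the ribbon spool, the visiting cards and the price card where they are.

Things in the scene. Friction and masses are not known exactly. Their poses are not given: they have to be found in the camera images.
- carton_1: Closed oblong carton, dark brown card box with a gold paper band round its middle, 80 x 40 x 30 mm (own x along the 80 mm, y along the 40 mm, z up); origin at the centre of its underside; 70 to 140 g. All four cartons are alike.
- carton_2: Closed oblong carton, dark brown card box with a gold paper band round its middle, 80 x 40 x 30 mm (own x along the 80 mm, y along the 40 mm, z up); origin at the centre of its underside; 70 to 140 g. All four cartons are alike.
- carton_3: Closed oblong carton, dark brown card box with a gold paper band round its middle, 80 x 40 x 30 mm (own x along the 80 mm, y along the 40 mm, z up); origin at the centre of its underside; 70 to 140 g. All four cartons are alike.
- carton_4: Closed oblong carton, dark brown card box with a gold paper band round its middle, 80 x 40 x 30 mm (own x along the 80 mm, y along the 40 mm, z up); origin at the centre of its underside; 70 to 140 g. All four cartons are alike.
- gift_1: Closed square gift box, dark brown card box with a gold paper band crossing on its lid, 60 x 60 x 28 mm (x, y along its sides, z up); origin at the centre of its underside; 60 to 130 g. Two or all of the three alike are there.
- gift_2: Closed square gift box, dark brown card box with a gold paper band crossing on its lid, 60 x 60 x 28 mm (x, y along its sides, z up); origin at the centre of its underside; 60 to 130 g. Two or all of the three alike are there.
- gift_3: Closed square gift box, dark brown card box with a gold paper band crossing on its lid, 60 x 60 x 28 mm (x, y along its sides, z up); origin at the centre of its underside; 60 to 130 g. Two or all of the three alike are there.
- slab: Fixed pale marble slab, 190 x 190 x 10 mm (x, y along its sides); origin at the centre of its underside. Thin dark lines on it outline four carton places: a pinwheel 123 mm square about the slab's centre, long and crosswise in turn, 3 mm apart, round an empty 43 mm square.
- slab_top (a point): Centre of the slab's top and of the pinwheel's empty square, 10 mm above the worktop; the gift column stands over it, on the layer (30 mm above this point). Axes as the slab's. The empty square has room for one finger inside each carton if that is held 21.5 mm from its centre, at the point of its length nearest the slab's centre.
- slot_1 (a point): Centre of an outlined carton place, on the slab's top, at x -21.5, y -41.5 mm from the slab's centre in the slab's axes; the carton's long side lies along the slab's x axis, either way round; any carton may go in it. Axes as the slab's.
- slot_2 (a point): Centre of an outlined carton place, on the slab's top, at x 41.5, y -21.5 mm from the slab's centre in the slab's axes; the carton's long side lies along the slab's y axis, either way round; any carton may go in it. Axes as the slab's.
- slot_3 (a point): Centre of an outlined carton place, on the slab's top, at x 21.5, y 41.5 mm from the slab's centre in the slab's axes; the carton's long side lies along the slab's x axis, either way round; any carton may go in it. Axes as the slab's.
- slot_4 (a point): Centre of an outlined carton place, on the slab's top, at x -41.5, y 21.5 mm from the slab's centre in the slab's axes; the carton's long side lies along the slab's y axis, either way round; any carton may go in it. Axes as the slab's.
- tally_key (a joint): Travel of the counter's sprung key in m: 0 up, 0.006 fully down; needs about 5 N to go fully down, springs back up.
- tally_key_top (a point): Centre of the top of the key: a black round button of 26 mm diameter on a fixed grey tally counter (80 x 60 x 36 mm box with a small display) at the left front; pressed straight down.
- spool: Bystander: spool of brown ribbon, 60 mm across, 28 mm high, lying flat; origin at the centre of its underside.
- cards: Bystander: stack of visiting cards, 55 x 85 x 14 mm; origin at the centre of its underside.
- tent: Bystander: folded price card, 36 x 64 x 34 mm; origin at the centre of its underside.
Mind the look-alikes: they are no part of the job. Leave any turquoise look-alike of the carton_2 alone. What is shaped like the carton_4 but purple is not meant.

How it is judged:
On the way, in this order (a step that is already met when the one before it is completed fails the run):
1. the four cartons lie in the four outlines on the slab (((horizontal distance between carton_1 and slot_1 below 0.008 m and angle between the x axis of carton_1 and the x axis of slab, either way round below 0.12 rad and angle between carton_1's own z axis and vertical below 0.08 rad and z of carton_1 in the frame of slot_1 below 0.005 m and linear speed of carton_1 below 0.03 m/s) or (horizontal distance between carton_2 and slot_1 below 0.008 m and angle between the x axis of carton_2 and the x axis of slab, either way round below 0.12 rad and angle between carton_2's own z axis and vertical below 0.08 rad and z of carton_2 in the frame of slot_1 below 0.005 m and linear speed of carton_2 below 0.03 m/s) or (horizontal distance between carton_3 and slot_1 below 0.008 m and angle between the x axis of carton_3 and the x axis of slab, either way round below 0.12 rad and angle between carton_3's own z axis and vertical below 0.08 rad and z of carton_3 in the frame of slot_1 below 0.005 m and linear speed of carton_3 below 0.03 m/s) or (horizontal distance between carton_4 and slot_1 below 0.008 m and angle between the x axis of carton_4 and the x axis of slab, either way round below 0.12 rad and angle between carton_4's own z axis and vertical below 0.08 rad and z of carton_4 in the frame of slot_1 below 0.005 m and linear speed of carton_4 below 0.03 m/s)) and ((horizontal distance between carton_1 and slot_2 below 0.008 m and angle between the x axis of carton_1 and the y axis of slab, either way round below 0.12 rad and angle between carton_1's own z axis and vertical below 0.08 rad and z of carton_1 in the frame of slot_2 below 0.005 m and linear speed of carton_1 below 0.03 m/s) or (horizontal distance between carton_2 and slot_2 below 0.008 m and angle between the x axis of carton_2 and the y axis of slab, either way round below 0.12 rad and angle between carton_2's own z axis and vertical below 0.08 rad and z of carton_2 in the frame of slot_2 below 0.005 m and linear speed of carton_2 below 0.03 m/s) or (horizontal distance between carton_3 and slot_2 below 0.008 m and angle between the x axis of carton_3 and the y axis of slab, either way round below 0.12 rad and angle between carton_3's own z axis and vertical below 0.08 rad and z of carton_3 in the frame of slot_2 below 0.005 m and linear speed of carton_3 below 0.03 m/s) or (horizontal distance between carton_4 and slot_2 below 0.008 m and angle between the x axis of carton_4 and the y axis of slab, either way round below 0.12 rad and angle between carton_4's own z axis and vertical below 0.08 rad and z of carton_4 in the frame of slot_2 below 0.005 m and linear speed of carton_4 below 0.03 m/s)) and ((horizontal distance between carton_1 and slot_3 below 0.008 m and angle between the x axis of carton_1 and the x axis of slab, either way round below 0.12 rad and angle between carton_1's own z axis and vertical below 0.08 rad and z of carton_1 in the frame of slot_3 below 0.005 m and linear speed of carton_1 below 0.03 m/s) or (horizontal distance between carton_2 and slot_3 below 0.008 m and angle between the x axis of carton_2 and the x axis of slab, either way round below 0.12 rad and angle between carton_2's own z axis and vertical below 0.08 rad and z of carton_2 in the frame of slot_3 below 0.005 m and linear speed of carton_2 below 0.03 m/s) or (horizontal distance between carton_3 and slot_3 below 0.008 m and angle between the x axis of carton_3 and the x axis of slab, either way round below 0.12 rad and angle between carton_3's own z axis and vertical below 0.08 rad and z of carton_3 in the frame of slot_3 below 0.005 m and linear speed of carton_3 below 0.03 m/s) or (horizontal distance between carton_4 and slot_3 below 0.008 m and angle between the x axis of carton_4 and the x axis of slab, either way round below 0.12 rad and angle between carton_4's own z axis and vertical below 0.08 rad and z of carton_4 in the frame of slot_3 below 0.005 m and linear speed of carton_4 below 0.03 m/s)) and ((horizontal distance between carton_1 and slot_4 below 0.008 m and angle between the x axis of carton_1 and the y axis of slab, either way round below 0.12 rad and angle between carton_1's own z axis and vertical below 0.08 rad and z of carton_1 in the frame of slot_4 below 0.005 m and linear speed of carton_1 below 0.03 m/s) or (horizontal distance between carton_2 and slot_4 below 0.008 m and angle between the x axis of carton_2 and the y axis of slab, either way round below 0.12 rad and angle between carton_2's own z axis and vertical below 0.08 rad and z of carton_2 in the frame of slot_4 below 0.005 m and linear speed of carton_2 below 0.03 m/s) or (horizontal distance between carton_3 and slot_4 below 0.008 m and angle between the x axis of carton_3 and the y axis of slab, either way round below 0.12 rad and angle between carton_3's own z axis and vertical below 0.08 rad and z of carton_3 in the frame of slot_4 below 0.005 m and linear speed of carton_3 below 0.03 m/s) or (horizontal distance between carton_4 and slot_4 below 0.008 m and angle between the x axis of carton_4 and the y axis of slab, either way round below 0.12 rad and angle between carton_4's own z axis and vertical below 0.08 rad and z of carton_4 in the frame of slot_4 below 0.005 m and linear speed of carton_4 below 0.03 m/s))), for 0.2 s.
2. all the gift boxes present stand in one column over the middle of the layer, let go (all of step 1 and horizontal distance between each of gift_1, gift_2, gift_3 and slab_top below 0.009 m and z of each of gift_1, gift_2, gift_3 in the frame of slab_top above 0.025 m and angle between each of gift_1, gift_2, gift_3's own z axis and vertical below 0.08 rad and (angle between the x axis of gift_1 and the x axis of slab, either way round below 0.14 rad or angle between the x axis of gift_1 and the y axis of slab, either way round below 0.14 rad) and linear speed of each of gift_1, gift_2, gift_3 below 0.03 m/s and (angle between the x axis of gift_2 and the x axis of slab, either way round below 0.14 rad or angle between the x axis of gift_2 and the y axis of slab, either way round below 0.14 rad) and (angle between the x axis of gift_3 and the x axis of slab, either way round below 0.14 rad or angle between the x axis of gift_3 and the y axis of slab, either way round below 0.14 rad) and contact force between the fingers and carton_1 below 0.1 N and contact force between the fingers and carton_2 below 0.1 N and contact force between the fingers and carton_3 below 0.1 N and contact force between the fingers and carton_4 below 0.1 N and contact force between the fingers and gift_1 below 0.1 N and contact force between the fingers and gift_2 below 0.1 N and contact force between the fingers and gift_3 below 0.1 N), for 0.2 s.
3. the counter's key is pressed fully down (value of joint tally_key above 0.0048 m), for 0.05 s.
At the end, for the whole second after the job is handed in: One carton lies flat in each outline (centre within 8 mm, turned less than 0.12 rad from it); every gift box present stands flat above the layer, its centre within 9 mm of the slab's centre (seen from above), its sides within 0.14 rad of the slab's; all at rest; the key is up again (all of step 1 and horizontal distance between each of gift_1, gift_2, gift_3 and slab_top below 0.009 m and z of each of gift_1, gift_2, gift_3 in the frame of slab_top above 0.025 m and angle between each of gift_1, gift_2, gift_3's own z axis and vertical below 0.08 rad and (angle between the x axis of gift_1 and the x axis of slab, either way round below 0.14 rad or angle between the x axis of gift_1 and the y axis of slab, either way round below 0.14 rad) and linear speed of each of gift_1, gift_2, gift_3 below 0.03 m/s and (angle between the x axis of gift_2 and the x axis of slab, either way round below 0.14 rad or angle between the x axis of gift_2 and the y axis of slab, either way round below 0.14 rad) and (angle between the x axis of gift_3 and the x axis of slab, either way round below 0.14 rad or angle between the x axis of gift_3 and the y axis of slab, either way round below 0.14 rad) and value of joint tally_key below 0.0012 m); the robot touches nothing.
It fails at once if the ribbon spool is moved more than 30 mm or knocked over (distance of spool from where it was at the start of the episode above 0.03 m or angle between spool's own z axis and vertical above 0.5 rad).
It fails at once if the stack of visiting cards is moved more than 30 mm or knocked over (distance of cards from where it was at the start of the episode above 0.03 m or angle between cards's own z axis and vertical above 0.5 rad).
It fails at once if the price card is moved more than 30 mm or knocked over (distance of tent from where it was at the start of the episode above 0.03 m or angle between tent's own z axis and vertical above 0.5 rad).
Of gift_1, gift_2, gift_3 only 2 to 3 are there at a start; the rules pass over those that are not, and their reading is None.
At some moment in a run one of carton_1, carton_2, carton_3, carton_4 may be knocked a few centimetres aside while the robot is not near it.
It also fails if it takes over 210 s, if anything falls off the work surface, if the arm or the gripper's body presses on something with over 40 N, if the wrist force passes 120 N, or if a joint passes its speed limit or range.

## Working session

There is one attempt and no reset: what is moved stays moved. The work goes in short steps, Python scripts to look and compute and a tool call to move; the robot and the scene stay as the last step left them, time stands still between calls to the robot, and variables do not carry over. Pictures are saved under pics/ and viewed, at most 14 in all, crops included, and the job is handed in when it is done.

Besides the shell and the picture viewer there is one more tool, called after "Emit:" as name(argument=value, ...), one argument or row to a line, values as JSON. step_arm: Moves the arm, as the interface text tells. Its arguments: {"type":"object","properties":{"plan":{"type":"array","items":{"type":"array","items":{"type":"array","items":{"type":"number"}}}},"grip":{"type":"number"},"squeeze":{"type":"number"}},"required":["plan"]}

```bash
ls; mkdir -p pics; python3 - <<'E'
from station import ctrl
import cv2,numpy as np
o=ctrl.get_obs();print({k:np.round(v,3).tolist() for k,v in o.items()})
for c in("top","scene"):
    im=ctrl.camera(c);cv2.imwrite(f"pics/{c}0.png",im[:,:,::-1])
    m=ctrl.camera_model(c);print(c,np.round(m["intrinsics"],1).tolist(),np.round(m["R"],3).tolist(),np.round(m["t"],3).tolist())
m=ctrl.camera_model("wrist");print({k:np.round(v,3).tolist() for k,v in m.items()})
E
```

```text
pics
{'time_s': 0.0, 'qpos': [1.171, 0.3, 1.522, -0.0, 1.321, -0.067], 'joint_vel': [0.001, -0.002, 0.001, 0.001, 0.001, 0.0], 'tau': [0.003, -53.181, -35.273, 0.071, 0.025, -0.0], 'ee_pos': [0.18, 0.52, 0.205], 'eef_rot': [-3.14, -0.0, 2.809], 'force': [-0.312, -0.447, 0.301], 'moment': [0.021, 0.015, -0.008], 'grip_force': 0.0, 'grip_width': 0.094}
top [[386.2, 0.0, 279.4], [0.0, 386.2, 207.1], [0.0, 0.0, 1.0]] [[0.015, -1.0, 0.018], [-0.993, -0.017, -0.115], [0.115, -0.016, -0.993]] [-0.094, 0.548, 1.106]
scene [[520.0, 0.0, 288.1], [0.0, 520.0, 206.5], [0.0, 0.0, 1.0]] [[0.849, -0.528, 0.003], [-0.214, -0.349, -0.912], [0.483, 0.774, -0.409]] [-0.511, 0.14, 1.123]
{'intrinsics': [[344.488, 0.0, 277.967], [0.0, 344.488, 206.353], [0.0, 0.0, 1.0]], 'tool_from_camera': [[0.0, -0.96, -0.282, 0.083], [1.0, 0.0, 0.001, -0.0], [-0.001, -0.282, 0.96, -0.179], [0.0, 0.0, 0.0, 1.0]]}
```

```bash
python3 -c "
import cv2
im=cv2.imread('pics/top0.png');cv2.imwrite('pics/top0b.png',cv2.resize(im,(800,600),interpolation=cv2.INTER_CUBIC))"
```

```text
(no output)
```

View pics/top0b.png

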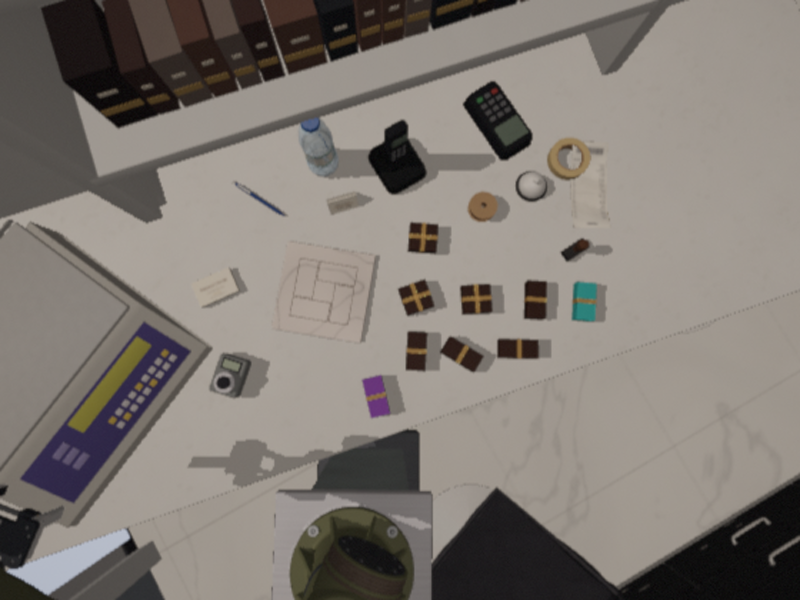

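View pics/scene0.png

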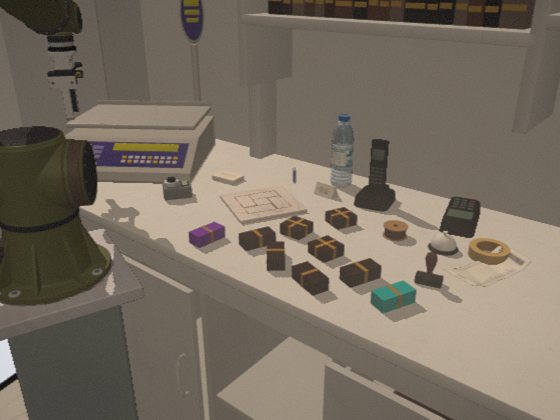

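The top view shows four brown cartons at (417,351), (463,353), (518,348) and (536,299) on the 800 px scale. The three gift boxes are at (423,237), (416,297) and (476,299), the slab at (325,292) and the counter key at (224,383). Purple (376,397) and turquoise (585,301) boxes are the look-alikes. I'll build a fitting helper next.

```bash
cat > h.py <<'E'
from station import ctrl
import cv2,numpy as np
from scipy.optimize import minimize
from scipy.spatial.transform import Rotation as Ro
DIM=dict(carton=(.08,.04,.03,0),gift=(.06,.06,.028,0),slab=(.19,.19,.01,0))
def cam(name,o):
    m=ctrl.camera_model(name);K=np.array(m["intrinsics"])
    if name!="wrist": return K,np.array(m["R"]),np.array(m["t"])
    T=np.eye(4);T[:3,:3]=Ro.from_euler("xyz",o["eef_rot"]).as_matrix();T[:3,3]=o["ee_pos"]
    W=np.linalg.inv(T@np.array(m["tool_from_camera"]));return K,W[:3,:3],W[:3,3]
def proj(c,X):
    K,R,t=c;p=(np.atleast_2d(X)@R.T+t)@K.T;return p[:,:2]/p[:,2:]
def back(c,uv,z):
    K,R,t=c;C=-R.T@t;d=(np.linalg.inv(K)@np.c_[np.atleast_2d(uv),np.ones(len(np.atleast_2d(uv)))].T).T@R
    return C+d*((z-C[2])/d[:,2])[:,None]
def box(p,d,z0):
    x,y,a=p;L,W,H,_=d;q=np.array([[i*L/2,j*W/2,k*H] for i in(-1,1) for j in(-1,1) for k in(0,1)])
    c,s=np.cos(a),np.sin(a);return q@np.array([[c,s,0],[-s,c,0],[0,0,1]])+[x,y,z0]
def fit(c,mask,d,z0):
    ys,xs=np.nonzero(mask);w=back(c,np.c_[xs,ys],z0+d[2]*.6)[:,:2].astype(np.float32)
    (x,y),(a,b),g=cv2.minAreaRect(w*1000);g=np.radians(g)+(np.pi/2 if b>a else 0)
    S=4;x0,y0=xs.min()-8,ys.min()-8;n,mm=xs.max()-x0+8,ys.max()-y0+8
    sub=np.zeros((mm,n),np.uint8);sub[ys-y0,xs-x0]=1;sub=cv2.resize(sub,None,fx=S,fy=S,interpolation=cv2.INTER_NEAREST)
    def f(p):
        q=(proj(c,box(p,d,z0))-[x0,y0]+.5)*S-.5
        h=cv2.convexHull(q.astype(np.float32));im=np.zeros_like(sub)
        cv2.fillConvexPoly(im,np.round(h*16).astype(np.int32),1,shift=4)
        return 1-(im&sub).sum()/max(1,(im|sub).sum())
    p0=np.array([x/1000,y/1000,g]);r=None
    for _ in range(2):
        r=minimize(f,p0,method="Nelder-Mead",options=dict(initial_simplex=p0+np.array([[0,0,0],[.005,0,0],[0,.005,0],[0,0,.1]]),xatol=1e-4,fatol=1e-4));p0=r.x
    return r.x,1-r.fun
def look(name,queries=("carton_1","gift_1","slab"),z0=None,show=None,minc=.3):
    o=ctrl.get_obs();im=ctrl.camera(name);c=cam(name,o);res=[];v=cv2.resize(im[:,:,::-1],None,fx=1.42,fy=1.42)
    hsv=cv2.cvtColor(im,cv2.COLOR_RGB2HSV)
    for q in queries:
        k=q.split("_")[0];d=DIM[k]
        for m in ctrl.masks_of(q,name):
            M=m["pixels"]
            if m["confidence"]<minc or M.sum()<60: continue
            h=np.median(hsv[M],0)
            p,s=fit(c,M,d,(z0 or {}).get(k,0));res.append((k,p,s))
            print(k,"conf %.2f"%m["confidence"],"xy",np.round(p[:2],4),"yaw %.3f"%p[2],"IoU %.3f"%s,"hsv",h)
            if show: cv2.polylines(v,[np.round(cv2.convexHull(proj(c,box(p,d,(z0 or {}).get(k,0))).astype(np.float32))*1.42).astype(int)],True,(0,255,0),1)
    if show: cv2.imwrite("pics/"+show,v)
    return res
def go(x,y,z,yaw=None,o=None,frm=None,keep=False):
    """units of a move from the present pose (or frm=(x,y,z,yaw)); yaw mod pi unless keep"""
    if frm is None:
        o=ctrl.get_obs();frm=(*o["ee_pos"],o["eef_rot"][2])
    R=Ro.from_euler("xyz",[np.pi,0,frm[3]]).as_matrix();d=R.T@(np.array([x,y,z])-frm[:3])/.03
    w=0
    if yaw is not None:
        w=yaw-frm[3];w=(w+np.pi/2)%np.pi-np.pi/2 if not keep else w
    print("shift",np.round(d,2),"wz %.2f"%(-np.degrees(w)/6));return frm[3]+w
E
python3 - <<'E'
from h import *
look("top",show="t1.png")
o=ctrl.get_obs();c=cam("top",o);ctrl.camera("top")
for q in("tally_key_top","spool","cards","tent"):
    for m in ctrl.place_of(q,"top")[:2]: print(q,round(m["confidence"],2),m["at"],np.round(back(c,m["at"],.04 if 'tally' in q else 0),3))
go(.5,-.02,.33)
E
```

```text
carton conf 0.96 xy [ 0.4461 -0.3323] yaw 1.562 IoU 0.926 hsv [  8. 118.  45.]
carton conf 0.92 xy [ 0.4316 -0.2148] yaw 1.044 IoU 0.938 hsv [  8. 113.  47.]
carton conf 0.79 xy [ 0.3436 -0.0403] yaw 0.263 IoU 0.931 hsv [142. 139. 121.]
carton conf 0.73 xy [ 0.5474 -0.3709] yaw 3.128 IoU 0.943 hsv [  8. 128.  43.]
carton conf 0.72 xy [ 0.437 -0.122] yaw 3.038 IoU 0.831 hsv [  8. 111.  47.]
carton conf 0.71 xy [ 0.5446 -0.4752] yaw 3.114 IoU 0.932 hsv [ 87. 166. 128.]
carton conf 0.53 xy [ 0.5475 -0.2456] yaw 1.217 IoU 0.646 hsv [ 12. 125.  66.]
carton conf 0.51 xy [0.5607 0.0759] yaw 2.932 IoU 0.106 hsv [ 13.  33. 168.]
gift conf 0.83 xy [ 0.5486 -0.1196] yaw 0.359 IoU 0.938 hsv [ 12.  119.   67.5]
gift conf 0.80 xy [ 0.5472 -0.2462] yaw 1.656 IoU 0.944 hsv [ 12. 125.  65.]
gift conf 0.64 xy [ 0.6755 -0.1317] yaw -0.119 IoU 0.850 hsv [ 11. 130.  56.]
slab conf 0.55 xy [0.5585 0.0735] yaw 1.421 IoU 0.968 hsv [ 13.  33. 168.]
tally_key_top 0.59 [152.6, 264.9] [[0.376 0.275 0.04 ]]
spool 0.75 [335.4, 147.7] [[ 0.741 -0.256  0.   ]]
cards 0.79 [150.7, 200.5] [[0.567 0.303 0.   ]]
tent 0.72 [239.8, 139.2] [[0.762 0.04  0.   ]]
shift [-15.97 -13.52  -4.15] wz -0.00
```

Emit:
step_arm(
  plan=[
    [[-2,-2,-4,0,0,0],[-4,-3,-4,0,0,0],[-5,-4,-4,0,0,0],[-6,-5,-4,0,0,0],[-7,-6,-4,0,0,0],[-8,-7,-4,0,0,0],[-8,-7,-4,0,0,0],[-8,-7,-4,0,0,0]],
  ],
)

```text
time_s: 1.22
ee_pos: [0.3291, 0.2581, 0.323]
eef_rot: [3.141, 0.001, 2.809]
force: [2.1, -0.2, 1.2]
grip_width: 0.0941
grip_force: 0.0
```

Emit:
step_arm(
  plan=[
    [[-8,-6.5,0,0,0,0],[-8,-6.5,0,0,0,0],[-8,-6.5,0,0,0,0],[-8,-6.5,0,0,0,0],[-8,-6.5,0,0,0,0],[-8,-6.5,0,0,0,0],[-8,-6.5,0,0,0,0],[-8,-6.5,0,0,0,0]],
  ],
)

```text
time_s: 1.88
ee_pos: [0.4933, -0.0065, 0.3219]
eef_rot: [-3.141, -0.0, 2.806]
force: [-0.7, -0.4, -0.3]
grip_width: 0.0938
grip_force: 0.0
```

Emit:
step_arm(
  plan=[
    [[0,0,0,0,0,0],[0,0,0,0,0,0],[0,0,0,0,0,0]],
  ],
)

```text
time_s: 2.13
ee_pos: [0.4916, -0.0021, 0.3224]
eef_rot: [3.141, -0.0, 2.809]
force: [0.0, 0.2, -0.3]
grip_width: 0.094
grip_force: 0.0
```

```bash
python3 - <<'E'
from h import *
o=ctrl.get_obs();print(o["ee_pos"],o["eef_rot"],o["time_s"])
look("wrist",show="w1.png")
E
```

```text
[ 0.49159481 -0.0021327   0.32244577] [ 3.14141073e+00 -6.62767403e-06  2.80911654e+00] 2.1333
carton conf 0.96 xy [ 0.5486 -0.3721] yaw 3.094 IoU 0.924 hsv [  9. 174.  20.]
carton conf 0.92 xy [ 0.4382 -0.1231] yaw 3.091 IoU 0.966 hsv [  9. 164.  28.]
carton conf 0.91 xy [ 0.4464 -0.334 ] yaw 1.577 IoU 0.964 hsv [  9. 170.  27.]
carton conf 0.90 xy [ 0.434 -0.217] yaw 1.038 IoU 0.937 hsv [  9. 169.  27.]
carton conf 0.88 xy [ 0.5483 -0.4762] yaw 3.097 IoU 0.582 hsv [ 86. 198.  70.]
carton conf 0.66 xy [ 0.3458 -0.0418] yaw 0.250 IoU 0.971 hsv [145. 151.  87.]
gift conf 0.60 xy [ 0.5481 -0.2483] yaw 1.668 IoU 0.907 hsv [ 11. 173.  29.]
gift conf 0.58 xy [ 0.5501 -0.1212] yaw 1.918 IoU 0.972 hsv [ 11. 170.  30.]
gift conf 0.58 xy [ 0.6776 -0.135 ] yaw 3.072 IoU 0.955 hsv [ 11. 170.  30.]
gift conf 0.57 xy [0.5618 0.2964] yaw 1.743 IoU 0.728 hsv [ 18.  52. 142.]
slab conf 0.61 xy [0.5606 0.072 ] yaw 2.993 IoU 0.973 hsv [ 16.  49. 133.]
```

View pics/w1.png

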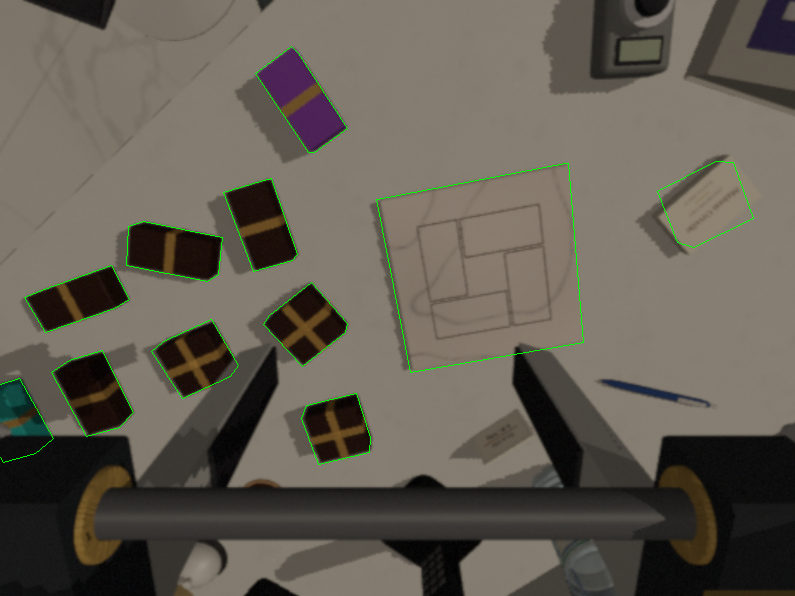

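The fitted outlines sit on four brown cartons, three gift boxes and the slab, with the purple and turquoise boxes excluded. The fit on the card stack at (705,203) is a false gift and is ignored. First carton: (0.438,-0.123).

```bash
cat >> h.py <<'E'
SLAB=np.array([.5606,.072,-.149])
SL={1:(-.0215,-.0415,0,2.993,-.014),2:(.0415,-.0215,1,1.422,.014),3:(.0215,.0415,0,2.993,.014),4:(-.0415,.0215,1,1.422,-.014)}
def slot(n):
    """TCP x,y,yaw for placing in slot n"""
    c,s=np.cos(SLAB[2]),np.sin(SLAB[2]);x,y,_,yaw,k=SL[n]
    return SLAB[0]+c*x-s*y+k*np.cos(yaw),SLAB[1]+s*x+c*y+k*np.sin(yaw),yaw
def grasp(p,n):
    """TCP x,y,yaw for gripping a carton at p for slot n"""
    yaw=SL[n][3];a=p[2]+np.pi*round((yaw-p[2])/np.pi);k=SL[n][4]
    return p[0]+k*np.cos(a),p[1]+k*np.sin(a),a
E
python3 - <<'E'
from h import *
x,y,a=grasp((.4382,-.1231,3.091),1);print(x,y,a)
go(x,y,.1,a,keep=True)
E
```

```text
0.45218208650528147 -0.12380799502740203 3.091
shift [-0.08 -4.27  7.42] wz -2.68
```

Emit:
step_arm(
  plan=[
    [[0,-4.3,7.4,0,0,-2.7],[0,-4.3,7.4,0,0,-2.7],[0,-4.3,7.4,0,0,-2.7],[0,-4.3,7.4,0,0,-2.7],[0,-4.3,7.4,0,0,-2.7],[0,-4.3,7.4,0,0,-2.7],[0,-4.3,7.4,0,0,-2.7],[0,-4.3,7.4,0,0,-2.7]],
  ],
  grip=0.62,
)

```text
time_s: 3.0
ee_pos: [0.4488, -0.1246, 0.0993]
eef_rot: [3.141, -0.003, 3.09]
force: [0.7, -0.3, 1.2]
grip_width: 0.0584
grip_force: 0.0
```

Emit:
step_arm(
  plan=[
    [[0,0,0,0,0,0],[0,0,0,0,0,0],[0,0,0,0,0,0],[0,0,0,0,0,0]],
  ],
)

```text
time_s: 3.33
ee_pos: [0.4506, -0.1242, 0.1017]
eef_rot: [-3.141, 0.002, 3.093]
force: [-0.2, 0.2, -0.4]
grip_width: 0.0585
grip_force: 0.0
```

```bash
python3 - <<'E'
from h import *
go(.4522,-.1238,.006,3.091,keep=True)
look("wrist",("carton_1",))
E
```

```text
shift [-0.05  0.02  3.19] wz 0.02
carton conf 0.92 xy [ 0.4388 -0.1231] yaw 3.106 IoU 0.966 hsv [  9. 144.  40.]
carton conf 0.89 xy [ 0.5128 -0.3328] yaw 3.133 IoU 0.579 hsv [ 10. 164.  27.]
carton conf 0.89 xy [ 0.4468 -0.3352] yaw 1.593 IoU 0.881 hsv [  9. 166.  23.]
carton conf 0.64 xy [ 0.3452 -0.0419] yaw 0.255 IoU 0.964 hsv [145. 144. 108.]
carton conf 0.59 xy [ 0.4336 -0.2165] yaw 1.034 IoU 0.974 hsv [  9. 156.  36.]
```

Emit:
step_arm(
  plan=[
    [[0,0,1.5,0,0,0],[0,0,2.5,0,0,0],[0,0,3.15,0,0,0],[0,0,3.15,0,0,0],[0,0,3.15,0,0,0],[0,0,3.15,0,0,0]],
  ],
)

```text
time_s: 3.93
ee_pos: [0.4507, -0.1249, 0.0073]
eef_rot: [-3.141, 0.002, 3.092]
force: [0.4, 0.7, 0.1]
grip_width: 0.0579
grip_force: 0.0
```

Emit:
step_arm(
  plan=[
    [[0,0,0,0,0,0],[0,0,0,0,0,0],[0,0,0,0,0,0],[0,0,0,0,0,0],[0,0,0,0,0,0],[0,0,0,0,0,0]],
  ],
  grip=0.2,
  squeeze=25,
)

```text
time_s: 4.43
ee_pos: [0.4503, -0.1248, 0.0067]
eef_rot: [-3.141, 0.001, 3.091]
force: [-1.4, 0.3, 8.4]
grip_width: 0.0398
grip_force: 25.0
```

Emit:
step_arm(
  plan=[
    [[0,0,-0.5,0,0,0],[0,0,-1.5,0,0,0],[0,0,-2.5,0,0,0],[0,0,-3,0,0,0],[0,0,-3,0,0,0],[0,0,-3,0,0,0]],
  ],
)

```text
time_s: 4.93
ee_pos: [0.45, -0.1248, 0.0962]
eef_rot: [-3.141, 0.001, 3.092]
force: [0.1, 0.2, -0.8]
grip_width: 0.0399
grip_force: 25.0
```

```bash
python3 - <<'E'
from h import *
print(slot(1))
go(*slot(1)[:2],.08,slot(1)[2],keep=True)
E
```

```text
(np.float64(0.5470232998689519), np.float64(0.0320788285870606), 2.993)
shift [-2.97  5.38  0.54] wz 0.94
```

Emit:
step_arm(
  plan=[
    [[-0.7,1.3,0,0,0,0.3],[-1.4,2.6,0,0,0,0.9],[-2.1,3.9,0,0,0,0.9],[-2.9,5.4,0.5,0,0,0.94],[-2.9,5.4,0.5,0,0,0.94],[-2.9,5.4,0.5,0,0,0.94],[-2.9,5.4,0.5,0,0,0.94],[-2.9,5.4,0.5,0,0,0.94]],
  ],
)

```text
time_s: 5.6
ee_pos: [0.544, 0.0322, 0.0799]
eef_rot: [-3.141, -0.002, 2.993]
force: [0.5, -0.4, -1.6]
grip_width: 0.0398
grip_force: 25.0
```

Emit:
step_arm(
  plan=[
    [[0,0,0,0,0,0],[0,0,0,0,0,0],[0,0,0,0,0,0],[0,0,0,0,0,0]],
  ],
)

```text
time_s: 5.93
ee_pos: [0.5447, 0.0323, 0.0811]
eef_rot: [3.142, 0.0, 2.992]
force: [-0.9, -0.8, -1.2]
grip_width: 0.0395
grip_force: 25.0
```

```bash
python3 - <<'E'
from h import *
o=ctrl.get_obs();z=o["ee_pos"][2]-.0067
x,y,a=slot(1);go(x+.0025*np.cos(a),y+.0025*np.sin(a),.017,a,keep=True)
look("wrist",("carton_1",),z0=dict(carton=z),show="w2.png")
E
```

```text
shift [0.01 0.01 2.14] wz -0.01
carton conf 0.92 xy [0.5325 0.0338] yaw 2.987 IoU 0.969 hsv [  9. 148.  37.]
carton conf 0.55 xy [ 0.4123 -0.0151] yaw 1.422 IoU 0.209 hsv [145. 157.  53.]
```

View pics/w2.png

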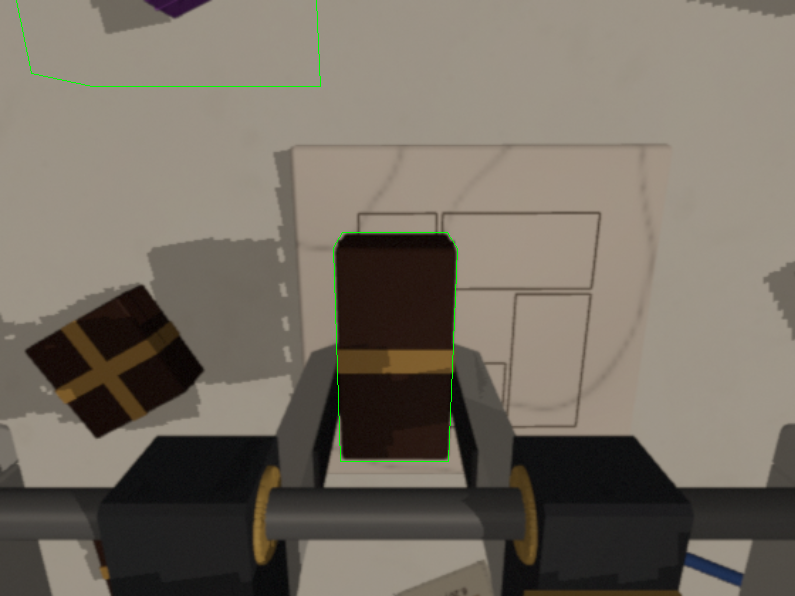

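The carton is squarely held, and its outline matches at (395,345). The slot outline corners are clearly visible, so I'll use them to check the slab pose.

```bash
python3 - <<'E'
from h import *
o=ctrl.get_obs();c=cam("wrist",o)
px=np.array([[442,213],[600,213],[592,289],[515,294],[591,294],[577,427]])/1.42
L=np.array([[-61.5,-18.5],[-61.5,61.5],[-21.5,61.5],[-18.5,21.5],[-18.5,61.5],[61.5,61.5]])/1000
g=cv2.cornerSubPix(cv2.cvtColor(cv2.imread("pics/w2.png"),cv2.COLOR_BGR2GRAY),(px*1.42).astype(np.float32),(4,4),(-1,-1),(3,20,.01))/1.42
for q in(px,g):
    W=back(c,q-.15,.01)[:,:2];Lm=L.mean(0);Wm=W.mean(0);a,b=(L-Lm),(W-Wm)
    th=np.arctan2((a[:,0]*b[:,1]-a[:,1]*b[:,0]).sum(),(a*b).sum());R=np.array([[np.cos(th),-np.sin(th)],[np.sin(th),np.cos(th)]])
    print(Wm-R@Lm,th,np.round(b-a@R.T,4).tolist())
E
```

```text
[0.56112951 0.07342468] -0.14205087020200774 [[-0.0005, -0.0002], [0.0001, 0.0], [0.0003, 0.0002], [-0.0003, -0.0004], [0.0, 0.0], [0.0004, 0.0004]]
[0.56061173 0.0729748 ] -0.14492570697234805 [[0.0001, 0.0001], [0.0, 0.0002], [0.0006, 0.0006], [0.0001, -0.0], [-0.0011, -0.001], [0.0003, 0.0]]
```

Emit:
step_arm(
  plan=[
    [[-0.03,0.05,1,0,0,-0.08],[-0.03,0.05,1.6,0,0,-0.08],[-0.03,0.05,2,0,0,-0.08],[-0.03,0.05,2.13,0,0,-0.08],[-0.03,0.05,2.13,0,0,-0.08],[-0.03,0.05,2.13,0,0,-0.08],[-0.03,0.05,2.13,0,0,-0.08]],
  ],
)

```text
time_s: 6.62
ee_pos: [0.5462, 0.0341, 0.0175]
eef_rot: [3.142, 0.001, 3.001]
force: [-0.5, 0.2, -0.8]
grip_width: 0.0395
grip_force: 25.0
```

Emit:
step_arm(
  plan=[
    [[0,0,0,0,0,0],[0,0,0,0,0,0],[0,0,0,0,0,0],[0,0,0,0,0,0]],
  ],
  grip=0.54,
)

```text
time_s: 6.95
ee_pos: [0.5459, 0.0341, 0.0171]
eef_rot: [-3.142, 0.0, 3.002]
force: [0.2, -0.9, -0.0]
grip_width: 0.0506
grip_force: 0.0
```

Emit:
step_arm(
  plan=[
    [[0,0,-1,0,0,0],[0,0,-2,0,0,0],[0,0,-3,0,0,0],[0,0,-4,0,0,0],[0,0,-5,0,0,0],[0,0,-6,0,0,0],[0,0,-6,0,0,0],[0,0,-6,0,0,0]],
  ],
  grip=0.62,
)

```text
time_s: 7.62
ee_pos: [0.5464, 0.0341, 0.1983]
eef_rot: [3.141, 0.003, 3.001]
force: [-0.5, 0.1, -1.8]
grip_width: 0.0583
grip_force: 0.0
```

```bash
sed -i 's/^SLAB=.*/SLAB=np.array([.5609,.0730,-.145])/; s/2\.993/2.997/g; s/1\.422/1.426/g' h.py; python3 - <<'E'
from h import *
r=look("wrist",("carton_1",));print("on slab")
look("wrist",("carton_1",),z0=dict(carton=.01))
print(slot(1));g=grasp((.4336,-.2165,1.036),2);print(g)
go(*g[:2],.1,g[2],keep=True)
E
```

```text
carton conf 0.68 xy [ 0.3587 -0.0169] yaw 1.823 IoU 0.666 hsv [145. 150.  89.]
carton conf 0.58 xy [ 0.4336 -0.2178] yaw 1.060 IoU 0.857 hsv [  9. 167.  29.]
carton conf 0.58 xy [0.5359 0.0353] yaw 2.999 IoU 0.971 hsv [  9. 156.  31.]
on slab
carton conf 0.98 xy [ 0.3609 -0.015 ] yaw 1.838 IoU 0.667 hsv [145. 150.  89.]
carton conf 0.71 xy [ 0.4339 -0.2114] yaw 1.079 IoU 0.852 hsv [  9. 167.  29.]
carton conf 0.67 xy [0.5337 0.0354] yaw 2.994 IoU 0.974 hsv [  9. 155.  31.]
(np.float64(0.5474830927422345), np.float64(0.0330248413002999), 2.997)
(np.float64(0.4407353214126057), np.float64(-0.20445478566654746), 1.036)
shift [ 2.34 -8.36  3.19] wz 18.77
```

Emit:
step_arm(
  plan=[
    [[0.4,-1.2,0,0,0,1.2],[0.8,-2.5,0,0,0,2.4],[1.2,-3.8,0,0,0,3.6],[1.6,-5,0,0,0,4.8],[2,-6.2,0,0,0,6],[2.2,-7.4,0,0,0,7.1],[2.34,-8.36,0,0,0,8.2],[2.34,-8.36,0,0,0,9.3]],
  ],
)

```text
time_s: 8.48
ee_pos: [0.4396, -0.2081, 0.1961]
eef_rot: [-3.14, -0.001, 2.018]
force: [0.3, 0.9, 0.5]
grip_width: 0.0583
grip_force: 0.0
```

Emit:
step_arm(
  plan=[
    [[0,0,0,0,0,1.2],[0,0,0.5,0,0,2.4],[0,0,1,0,0,3.6],[0,0,1.5,0,0,4.8],[0,0,2,0,0,6],[0,0,2.5,0,0,7.1],[0,0,3,0,0,8.2],[0,0,3.2,0,0,9.3]],
  ],
)

```text
time_s: 9.15
ee_pos: [0.4402, -0.2038, 0.0982]
eef_rot: [-3.138, 0.0, 1.048]
force: [-0.7, 0.7, -0.5]
grip_width: 0.0579
grip_force: 0.0
```

Emit:
step_arm(
  plan=[
    [[0,0,0,0,0,0],[0,0,0,0,0,0],[0,0,0,0,0,0],[0,0,0,0,0,0]],
  ],
)

```text
time_s: 9.48
ee_pos: [0.4415, -0.2045, 0.1014]
eef_rot: [3.141, -0.0, 1.056]
force: [-0.1, -1.2, -0.3]
grip_width: 0.0582
grip_force: 0.0
```

```bash
cat >> h.py <<'E'
def pick(n,z=.0075):
    """look for the carton nearest the tool and say the descent to it"""
    o=ctrl.get_obs();r=[q for q in look("wrist",("carton_1",)) if q[2]>.85]
    p=min(r,key=lambda q:np.hypot(*(q[1][:2]-o["ee_pos"][:2])))[1];g=grasp(p,n);print("grasp",np.round(g,4));go(*g[:2],z,g[2],keep=True)
def carry(n,z=.085):
    s=slot(n);go(*s[:2],z,s[2],keep=True)
def lower(n,off=.0075,z=.0175):
    """see the carton in the hand, correct it to slot n and lower"""
    o=ctrl.get_obs();z0=o["ee_pos"][2]-off;r=look("wrist",("carton_1",),z0=dict(carton=z0))
    p=min(r,key=lambda q:np.hypot(*(q[1][:2]-o["ee_pos"][:2])))[1]
    c,s=np.cos(SLAB[2]),np.sin(SLAB[2]);x,y,_,yaw,k=SL[n];t=np.array([SLAB[0]+c*x-s*y,SLAB[1]+s*x+c*y])
    e=t-p[:2];dy=(yaw-p[2]+np.pi/2)%np.pi-np.pi/2;print("error",np.round(e,4),"turn %.3f"%dy)
    go(*(o["ee_pos"][:2]+e),z,o["eef_rot"][2]+dy,keep=True)
E
python3 - <<'E'
from h import *
pick(2)
E
```

```text
carton conf 0.82 xy [ 0.5644 -0.3557] yaw 2.127 IoU 0.573 hsv [  9. 166.  30.]
carton conf 0.81 xy [ 0.4272 -0.2996] yaw 1.367 IoU 0.464 hsv [  9. 149.  36.]
carton conf 0.74 xy [ 0.3449 -0.0416] yaw 0.236 IoU 0.945 hsv [145. 155.  95.]
carton conf 0.60 xy [ 0.4331 -0.2167] yaw 1.037 IoU 0.975 hsv [  9. 153.  35.]
grasp [ 0.4403 -0.2047  1.0369]
shift [-0.02 -0.03  3.13] wz 0.18
```

Emit:
step_arm(
  plan=[
    [[-0.02,-0.03,1.3,0,0,0.18],[-0.02,-0.03,2.4,0,0,0.18],[-0.02,-0.03,3,0,0,0.18],[-0.02,-0.03,3.13,0,0,0.18],[-0.02,-0.03,3.13,0,0,0.18],[-0.02,-0.03,3.13,0,0,0.18],[-0.02,-0.03,3.13,0,0,0.18]],
  ],
)

```text
time_s: 10.17
ee_pos: [0.4411, -0.205, 0.0086]
eef_rot: [3.139, -0.0, 1.035]
force: [0.6, 0.6, 0.3]
grip_width: 0.0584
grip_force: 0.0
```

Emit:
step_arm(
  plan=[
    [[0,0,0,0,0,0],[0,0,0,0,0,0],[0,0,0,0,0,0],[0,0,0,0,0,0],[0,0,0,0,0,0],[0,0,0,0,0,0]],
  ],
  grip=0.2,
)

```text
time_s: 10.67
ee_pos: [0.4406, -0.2047, 0.0076]
eef_rot: [3.141, -0.0, 1.035]
force: [-1.4, 0.2, 6.2]
grip_width: 0.04
grip_force: 25.0
```

Emit:
step_arm(
  plan=[
    [[0,0,-0.5,0,0,0],[0,0,-1.5,0,0,0],[0,0,-2.5,0,0,0],[0,0,-3,0,0,0],[0,0,-3,0,0,0],[0,0,-3,0,0,0]],
  ],
)

```text
time_s: 11.17
ee_pos: [0.4403, -0.2046, 0.0972]
eef_rot: [3.141, 0.0, 1.035]
force: [-0.1, -0.2, -1.1]
grip_width: 0.0395
grip_force: 25.0
```

```bash
python3 -c "
from h import *
carry(2)"
```

```text
shift [10.3   0.1   0.41] wz -3.74
```

Emit:
step_arm(
  plan=[
    [[1.3,0,0,0,0,-0.6],[2.6,0,0,0,0,-1.2],[3.9,0,0,0,0,-1.8],[5.2,0,0,0,0,-2.4],[6.5,0,0,0,0,-3],[7.8,0.1,0,0,0,-3.4],[9.1,0.1,0,0,0,-3.74],[10.3,0.1,0,0,0,-3.74]],
  ],
)

```text
time_s: 11.83
ee_pos: [0.6007, 0.0617, 0.0949]
eef_rot: [-3.139, 0.0, 1.429]
force: [0.3, -0.7, -1.3]
grip_width: 0.0396
grip_force: 25.0
```

Emit:
step_arm(
  plan=[
    [[0,0,0.4,0,0,0],[0,0,0.4,0,0,0],[0,0,0.4,0,0,0],[0,0,0.4,0,0,0],[0,0,0.4,0,0,0]],
  ],
)

```text
time_s: 12.25
ee_pos: [0.6004, 0.0585, 0.0852]
eef_rot: [-3.141, 0.0, 1.425]
force: [-0.5, -0.3, -0.5]
grip_width: 0.0399
grip_force: 25.0
```

```bash
python3 -c "
from h import *
lower(2)"
```

```text
carton conf 0.91 xy [0.5336 0.0463] yaw 4.178 IoU 0.702 hsv [  9. 153.  36.]
carton conf 0.81 xy [0.5978 0.0442] yaw 1.435 IoU 0.922 hsv [  9. 162.  32.]
carton conf 0.79 xy [0.4535 0.0212] yaw 1.429 IoU 0.143 hsv [145. 158.  59.]
carton conf 0.49 xy [0.7193 0.0712] yaw 1.887 IoU 0.524 hsv [ 18.  54. 102.]
error [0.001  0.0015] turn -0.009
shift [0.05 0.02 2.27] wz 0.09
```

Emit:
step_arm(
  plan=[
    [[0.05,0.02,1,0,0,0.03],[0.05,0.02,1.7,0,0,0.03],[0.05,0.02,2.1,0,0,0.03],[0.05,0.02,2.25,0,0,0.03],[0.05,0.02,2.25,0,0,0.03],[0.05,0.02,2.25,0,0,0.03],[0.05,0.02,2.25,0,0,0.03]],
  ],
)

```text
time_s: 12.93
ee_pos: [0.6019, 0.0608, 0.0183]
eef_rot: [3.14, -0.0, 1.423]
force: [-0.2, -1.2, -1.1]
grip_width: 0.0396
grip_force: 25.0
```

Emit:
step_arm(
  plan=[
    [[0,0,0,0,0,0],[0,0,0,0,0,0],[0,0,0,0,0,0],[0,0,0,0,0,0]],
  ],
  grip=0.54,
)

```text
time_s: 13.27
ee_pos: [0.6015, 0.061, 0.0177]
eef_rot: [3.141, -0.0, 1.423]
force: [0.2, -0.6, -0.6]
grip_width: 0.0508
grip_force: 0.0
```

Emit:
step_arm(
  plan=[
    [[0,0,-1,0,0,0],[0,0,-2,0,0,0],[0,0,-3,0,0,0],[0,0,-4,0,0,0],[0,0,-5,0,0,0],[0,0,-6,0,0,0],[0,0,-6,0,0,0],[0,0,-6,0,0,0]],
  ],
  grip=0.62,
)

```text
time_s: 13.93
ee_pos: [0.602, 0.0611, 0.1991]
eef_rot: [3.139, -0.001, 1.423]
force: [0.3, 0.8, 0.2]
grip_width: 0.0584
grip_force: 0.0
```

```bash
cat >> h.py <<'E'
def check():
    c,s=np.cos(SLAB[2]),np.sin(SLAB[2])
    r=look("wrist",("carton_1",),z0=dict(carton=.01))
    for n,(x,y,_,yaw,k) in SL.items():
        t=np.array([SLAB[0]+c*x-s*y,SLAB[1]+s*x+c*y]);p=min(r,key=lambda q:np.hypot(*(q[1][:2]-t)))[1]
        print("slot",n,"off mm",np.round((p[:2]-t)*1000,1),"turn %.3f"%((p[2]-yaw+np.pi/2)%np.pi-np.pi/2))
E
python3 - <<'E'
from h import *
check()
print("top");look("top",("carton_1",))
g=grasp((.4466,-.3345,1.58),4);print(g);go(*g[:2],.1,g[2],keep=True)
E
```

```text
carton conf 0.88 xy [0.534  0.0357] yaw 3.006 IoU 0.963 hsv [  9. 162.  30.]
carton conf 0.81 xy [ 0.3536 -0.0344] yaw 0.319 IoU 0.760 hsv [145. 154.  87.]
slot 1 off mm [0.4 0.7] turn 0.009
slot 2 off mm [-64.9 -10. ] turn -1.561
slot 3 off mm [-54.2 -75.3] turn 0.009
slot 4 off mm [ 11.  -64.6] turn -1.561
top
carton conf 0.84 xy [ 0.4438 -0.3336] yaw 1.577 IoU 0.946 hsv [  8. 113.  54.]
carton conf 0.81 xy [ 0.3449 -0.0408] yaw 0.239 IoU 0.876 hsv [143. 136. 138.]
carton conf 0.75 xy [ 0.5439 -0.4752] yaw 3.112 IoU 0.921 hsv [ 87. 164. 106.]
carton conf 0.67 xy [ 0.5461 -0.3709] yaw 3.124 IoU 0.936 hsv [  8. 113.  42.]
carton conf 0.63 xy [0.6184 0.0258] yaw 0.021 IoU 0.541 hsv [  7. 111.  53.]
carton conf 0.57 xy [0.5329 0.0297] yaw 3.165 IoU 0.733 hsv [  8. 110.  54.]
(np.float64(0.4467288496057633), np.float64(-0.34849940705098237), 1.58)
shift [-14.26  -3.08   3.2 ] wz -1.50
```

Emit:
step_arm(
  plan=[
    [[-1.25,-0.3,0,0,0,-0.3],[-2.5,-0.6,0,0,0,-0.6],[-3.75,-0.9,0,0,0,-0.9],[-5,-1.2,0,0,0,-1.2],[-6.25,-1.5,0,0,0,-1.5],[-7.5,-1.8,0,0,0,-1.5],[-8.75,-2.1,0,0,0,-1.5],[-10,-2.4,0,0,0,-1.5]],
  ],
)

```text
time_s: 14.8
ee_pos: [0.4849, -0.2265, 0.1967]
eef_rot: [-3.14, -0.001, 1.581]
force: [1.3, -0.2, 0.0]
grip_width: 0.0583
grip_force: 0.0
```

```bash
python3 - <<'E'
from h import *
check()
go(.4467,-.3485,.1,1.58,keep=True)
E
```

```text
carton conf 0.81 xy [ 0.5472 -0.5043] yaw 0.031 IoU 0.649 hsv [ 86. 193.  99.]
carton conf 0.71 xy [ 0.4476 -0.3298] yaw 1.526 IoU 0.900 hsv [  9. 162.  31.]
carton conf 0.68 xy [ 0.5479 -0.365 ] yaw 3.088 IoU 0.726 hsv [  9. 170.  29.]
carton conf 0.57 xy [ 0.3501 -0.0428] yaw 0.262 IoU 0.639 hsv [144. 158.  52.]
slot 1 off mm [-183.5  -77.8] turn 0.406
slot 2 off mm [-248.8  -88.5] turn -1.164
slot 3 off mm [-238.1 -153.8] turn 0.406
slot 4 off mm [-172.8 -143.1] turn -1.164
shift [-3.98 -1.27  3.22] wz -0.04
```

Emit:
step_arm(
  plan=[
    [[-1,-0.4,0.8,0,0,0],[-2,-0.8,1.6,0,0,0],[-3,-1.1,2.4,0,0,0],[-3.98,-1.27,3.2,0,0,0],[-3.98,-1.27,3.2,0,0,0],[-3.98,-1.27,3.2,0,0,0],[-3.98,-1.27,3.2,0,0,0],[-3.98,-1.27,3.2,0,0,0]],
  ],
)

```text
time_s: 15.57
ee_pos: [0.45, -0.3441, 0.1023]
eef_rot: [3.141, 0.001, 1.582]
force: [-0.1, 0.6, -0.2]
grip_width: 0.0583
grip_force: 0.0
```

Emit:
step_arm(
  plan=[
    [[0,0,0,0,0,0],[0,0,0,0,0,0],[0,0,0,0,0,0]],
  ],
)

```text
time_s: 15.82
ee_pos: [0.4496, -0.3445, 0.1021]
eef_rot: [3.141, 0.001, 1.581]
force: [-0.7, 0.6, -0.5]
grip_width: 0.0587
grip_force: 0.0
```

```bash
python3 - <<'E'
from h import *
pick(4)
E
```

```text
carton conf 0.84 xy [ 0.446  -0.3342] yaw 1.569 IoU 0.971 hsv [  9. 158.  33.]
carton conf 0.68 xy [ 0.5479 -0.3718] yaw 3.093 IoU 0.897 hsv [  9. 165.  32.]
carton conf 0.59 xy [ 0.509  -0.4546] yaw 1.581 IoU 0.175 hsv [ 86.  197.   66.5]
grasp [ 0.446  -0.3482  1.5687]
shift [-0.12 -0.11  3.15] wz 0.12
```

Emit:
step_arm(
  plan=[
    [[-0.12,-0.11,1.3,0,0,0.12],[-0.12,-0.11,2.4,0,0,0.12],[-0.12,-0.11,3,0,0,0.12],[-0.12,-0.11,3.15,0,0,0.12],[-0.12,-0.11,3.15,0,0,0.12],[-0.12,-0.11,3.15,0,0,0.12],[-0.12,-0.11,3.15,0,0,0.12]],
  ],
)

```text
time_s: 16.5
ee_pos: [0.4467, -0.3491, 0.0088]
eef_rot: [3.14, 0.002, 1.568]
force: [-0.0, -0.2, -0.4]
grip_width: 0.0587
grip_force: 0.0
```

Emit:
step_arm(
  plan=[
    [[0,0,0,0,0,0],[0,0,0,0,0,0],[0,0,0,0,0,0],[0,0,0,0,0,0],[0,0,0,0,0,0],[0,0,0,0,0,0]],
  ],
  grip=0.2,
)

```text
time_s: 17.0
ee_pos: [0.4462, -0.3487, 0.0077]
eef_rot: [3.141, 0.001, 1.568]
force: [-1.5, 1.2, 7.4]
grip_width: 0.0399
grip_force: 25.0
```

Emit:
step_arm(
  plan=[
    [[0,0,-0.5,0,0,0],[0,0,-1.5,0,0,0],[0,0,-2.5,0,0,0],[0,0,-3,0,0,0],[0,0,-3,0,0,0],[0,0,-3,0,0,0]],
  ],
)

```text
time_s: 17.5
ee_pos: [0.446, -0.3485, 0.097]
eef_rot: [3.141, 0.001, 1.568]
force: [0.1, -0.2, -1.2]
grip_width: 0.0396
grip_force: 25.0
```

```bash
python3 -c "
from h import *
carry(4)"
```

```text
shift [14.51  2.46  0.4 ] wz 1.35
```

Emit:
step_arm(
  plan=[
    [[1.3,0.2,0,0,0,0.3],[2.6,0.4,0,0,0,0.6],[3.9,0.6,0,0,0,0.9],[5.2,0.8,0,0,0,1.2],[6.5,1,0,0,0,1.35],[7.8,1.3,0,0,0,1.35],[9.1,1.5,0,0,0,1.35],[9.1,1.5,0,0,0,1.35]],
  ],
)

```text
time_s: 18.17
ee_pos: [0.4914, -0.0702, 0.0954]
eef_rot: [-3.139, -0.001, 1.431]
force: [0.7, -0.4, -0.9]
grip_width: 0.0399
grip_force: 25.0
```

```bash
python3 -c "
from h import *
carry(4)"
```

```text
shift [5.31 0.25 0.35] wz 0.05
```

Emit:
step_arm(
  plan=[
    [[1.2,0.1,0,0,0,0],[2.4,0.1,0.1,0,0,0],[3.6,0.2,0.2,0,0,0],[4.6,0.25,0.35,0,0,0.05],[5.3,0.25,0.35,0,0,0.05],[5.3,0.25,0.35,0,0,0.05],[5.3,0.25,0.35,0,0,0.05],[5.3,0.25,0.35,0,0,0.05]],
  ],
)

```text
time_s: 18.83
ee_pos: [0.5215, 0.0798, 0.0856]
eef_rot: [-3.14, 0.001, 1.421]
force: [0.3, 0.1, -0.4]
grip_width: 0.04
grip_force: 25.0
```

Emit:
step_arm(
  plan=[
    [[0,0,0,0,0,0],[0,0,0,0,0,0],[0,0,0,0,0,0]],
  ],
)

```text
time_s: 19.08
ee_pos: [0.522, 0.0798, 0.0865]
eef_rot: [-3.142, 0.0, 1.42]
force: [0.9, -0.2, -0.8]
grip_width: 0.0401
grip_force: 25.0
```

```bash
python3 -c "
from h import *
lower(4)"
```

```text
carton conf 0.81 xy [0.5238 0.0941] yaw 1.425 IoU 0.967 hsv [  9. 154.  36.]
carton conf 0.74 xy [0.3769 0.0114] yaw 1.455 IoU 0.313 hsv [145. 146. 102.]
carton conf 0.72 xy [0.5888 0.084 ] yaw 1.474 IoU 0.726 hsv [  9. 160.  34.]
carton conf 0.70 xy [0.5899 0.0496] yaw 1.977 IoU 0.435 hsv [  9. 153.  33.]
error [-0.0008  0.0062] turn 0.001
shift [ 0.19 -0.06  2.3 ] wz -0.01
```

Emit:
step_arm(
  plan=[
    [[0.19,-0.06,1,0,0,0],[0.19,-0.06,1.7,0,0,0],[0.19,-0.06,2.1,0,0,0],[0.19,-0.06,2.3,0,0,0],[0.19,-0.06,2.3,0,0,0],[0.19,-0.06,2.3,0,0,0],[0.19,-0.06,2.3,0,0,0]],
  ],
)

```text
time_s: 19.77
ee_pos: [0.5216, 0.0864, 0.0182]
eef_rot: [3.141, -0.0, 1.421]
force: [0.3, -0.2, -0.9]
grip_width: 0.0401
grip_force: 25.0
```

Emit:
step_arm(
  plan=[
    [[0,0,0,0,0,0],[0,0,0,0,0,0],[0,0,0,0,0,0],[0,0,0,0,0,0]],
  ],
  grip=0.54,
)

```text
time_s: 20.1
ee_pos: [0.5212, 0.0865, 0.0178]
eef_rot: [3.141, -0.0, 1.421]
force: [-0.1, 0.7, -0.5]
grip_width: 0.0508
grip_force: 0.0
```

Emit:
step_arm(
  plan=[
    [[0,0,-1,0,0,0],[0,0,-2,0,0,0],[0,0,-3,0,0,0],[0,0,-4,0,0,0],[0,0,-5,0,0,0],[0,0,-6,0,0,0],[0,0,-6,0,0,0],[0,0,-6,0,0,0]],
  ],
  grip=0.62,
)

```text
time_s: 20.77
ee_pos: [0.5216, 0.0866, 0.1989]
eef_rot: [3.139, -0.001, 1.421]
force: [-0.2, 0.4, -0.3]
grip_width: 0.0582
grip_force: 0.0
```

```bash
python3 - <<'E'
from h import *
check()
g=grasp((.548,-.372,3.093),3);print(g);go(*g[:2],.1,g[2],keep=True)
E
```

```text
carton conf 0.75 xy [0.5989 0.0472] yaw 1.439 IoU 0.907 hsv [  9. 167.  29.]
carton conf 0.65 xy [0.5227 0.1004] yaw 1.415 IoU 0.971 hsv [  9. 162.  30.]
carton conf 0.65 xy [0.533 0.035] yaw 2.991 IoU 0.878 hsv [  9. 166.  30.]
slot 1 off mm [-0.6 -0. ] turn -0.006
slot 2 off mm [0.1 1.5] turn 0.013
slot 3 off mm [ 10.8 -63.7] turn -1.558
slot 4 off mm [-0.2  0.2] turn -0.011
(np.float64(0.5340165254697714), np.float64(-0.37131997054295535), 3.093)
shift [-15.02   2.71   3.22] wz -15.96
```

Emit:
step_arm(
  plan=[
    [[-1.25,0.2,0,0,0,-1.1],[-2.5,0.4,0,0,0,-2.2],[-3.75,0.6,0,0,0,-3.3],[-5,0.8,0,0,0,-4.4],[-6.25,1.1,0,0,0,-5.5],[-7.5,1.35,0,0,0,-6.6],[-7.5,1.35,0,0,0,-7.7],[-7.5,1.35,0,0,0,-8]],
  ],
)

```text
time_s: 21.53
ee_pos: [0.5269, -0.1442, 0.1956]
eef_rot: [-3.14, -0.002, 2.263]
force: [-0.0, 0.5, 0.5]
grip_width: 0.0586
grip_force: 0.0
```

```bash
python3 - <<'E'
from h import *
look("wrist",("carton_1","gift_1"))
go(.534,-.3713,.1,3.093,keep=True)
E
```

```text
carton conf 0.86 xy [ 0.3736 -0.0544] yaw 0.693 IoU 0.261 hsv [144. 152.  60.]
carton conf 0.85 xy [0.5336 0.0762] yaw 0.693 IoU 0.277 hsv [  8. 147.  33.]
carton conf 0.51 xy [ 0.5545 -0.359 ] yaw 2.573 IoU 0.040 hsv [  8. 153.  22.]
gift conf 0.97 xy [ 0.5483 -0.2473] yaw 1.652 IoU 0.783 hsv [ 11. 170.  30.]
gift conf 0.65 xy [ 0.5494 -0.1214] yaw 0.363 IoU 0.949 hsv [ 10. 165.  32.]
gift conf 0.56 xy [ 0.6773 -0.1335] yaw 3.058 IoU 0.861 hsv [ 11. 162.  34.]
gift conf 0.43 xy [0.6095 0.1106] yaw 0.692 IoU 0.251 hsv [ 16.  48. 139.]
shift [-6.06 -4.67  3.21] wz -7.98
```

Emit:
step_arm(
  plan=[
    [[-1,-0.8,0,0,0,-1.1],[-2,-1.6,0,0,0,-2.2],[-3,-2.4,0.4,0,0,-3.3],[-4,-3.2,0.8,0,0,-4.4],[-5,-4,1.4,0,0,-5.5],[-6.06,-4.67,2,0,0,-6.6],[-6.06,-4.67,2.6,0,0,-7.5],[-6.06,-4.67,3.2,0,0,-7.98]],
  ],
)

```text
time_s: 22.35
ee_pos: [0.5343, -0.3725, 0.0991]
eef_rot: [3.141, -0.001, 3.097]
force: [0.0, 0.2, 0.4]
grip_width: 0.0582
grip_force: 0.0
```

Emit:
step_arm(
  plan=[
    [[0,0,0,0,0,0],[0,0,0,0,0,0],[0,0,0,0,0,0],[0,0,0,0,0,0]],
  ],
)

```text
time_s: 22.68
ee_pos: [0.5356, -0.3712, 0.1032]
eef_rot: [-3.14, 0.002, 3.094]
force: [-0.6, 0.6, -0.3]
grip_width: 0.0586
grip_force: 0.0
```

```bash
python3 - <<'E'
from h import *
pick(3)
E
```

```text
carton conf 0.91 xy [ 0.5472 -0.4757] yaw 3.058 IoU 0.958 hsv [ 86. 191.  85.]
carton conf 0.82 xy [ 0.5492 -0.3722] yaw 3.104 IoU 0.974 hsv [  9. 150.  36.]
grasp [ 0.5352 -0.3717  3.1041]
shift [ 0.01 -0.01  3.18] wz -0.09
```

Emit:
step_arm(
  plan=[
    [[0,0,1.3,0,0,-0.09],[0,0,2.4,0,0,-0.09],[0,0,3,0,0,-0.09],[0,0,3.18,0,0,-0.09],[0,0,3.18,0,0,-0.09],[0,0,3.18,0,0,-0.09],[0,0,3.18,0,0,-0.09]],
  ],
)

```text
time_s: 23.37
ee_pos: [0.5358, -0.372, 0.0083]
eef_rot: [-3.14, 0.003, 3.104]
force: [-0.5, -0.7, 0.1]
grip_width: 0.0586
grip_force: 0.0
```

Emit:
step_arm(
  plan=[
    [[0,0,0,0,0,0],[0,0,0,0,0,0],[0,0,0,0,0,0],[0,0,0,0,0,0],[0,0,0,0,0,0],[0,0,0,0,0,0]],
  ],
  grip=0.2,
)

```text
time_s: 23.87
ee_pos: [0.5351, -0.3716, 0.0068]
eef_rot: [-3.141, 0.001, 3.104]
force: [-1.4, 1.4, 6.6]
grip_width: 0.0397
grip_force: 25.0
```

Emit:
step_arm(
  plan=[
    [[0,0,-0.5,0,0,0],[0,0,-1.5,0,0,0],[0,0,-2.5,0,0,0],[0,0,-3.3,0,0,0],[0,0,-3.3,0,0,0],[0,0,-3.3,0,0,0]],
  ],
)

```text
time_s: 24.37
ee_pos: [0.5352, -0.3717, 0.106]
eef_rot: [-3.14, 0.002, 3.104]
force: [-0.1, -1.1, -1.9]
grip_width: 0.0401
grip_force: 25.0
```

```bash
python3 -c "
from h import *
carry(3,.105)"
```

```text
shift [-0.7  16.19  0.03] wz 1.02
```

Emit:
step_arm(
  plan=[
    [[0,1.3,0,0,0,0.2],[0,2.6,0,0,0,0.4],[-0.1,3.9,0,0,0,0.6],[-0.2,5.2,0,0,0,0.8],[-0.3,6.5,0,0,0,1.02],[-0.4,7.8,0,0,0,1.02],[-0.5,9.1,0,0,0,1.02],[-0.6,10.4,0,0,0,1.02]],
  ],
)

```text
time_s: 25.03
ee_pos: [0.5636, -0.0583, 0.1034]
eef_rot: [3.142, -0.003, 2.997]
force: [1.2, -0.0, -1.5]
grip_width: 0.0399
grip_force: 25.0
```

```bash
python3 -c "
from h import *
carry(3)"
```

```text
shift [0.47 5.7  0.61] wz 0.00
```

Emit:
step_arm(
  plan=[
    [[0.1,1.2,0,0,0,0],[0.2,2.4,0.1,0,0,0],[0.3,3.6,0.3,0,0,0],[0.4,4.8,0.6,0,0,0],[0.47,5.6,0.6,0,0,0],[0.47,5.6,0.6,0,0,0],[0.47,5.6,0.6,0,0,0],[0.47,5.6,0.6,0,0,0]],
  ],
)

```text
time_s: 25.7
ee_pos: [0.5743, 0.1074, 0.0861]
eef_rot: [-3.141, -0.002, 2.997]
force: [-0.6, -1.1, -1.1]
grip_width: 0.0399
grip_force: 25.0
```

Emit:
step_arm(
  plan=[
    [[0,0,0,0,0,0],[0,0,0,0,0,0],[0,0,0,0,0,0]],
  ],
)

```text
time_s: 25.95
ee_pos: [0.5748, 0.1071, 0.0871]
eef_rot: [-3.142, -0.0, 2.996]
force: [-0.1, -0.4, -1.0]
grip_width: 0.0397
grip_force: 25.0
```

```bash
python3 -c "
from h import *
lower(3)"
```

```text
carton conf 0.75 xy [0.5892 0.1044] yaw 2.995 IoU 0.935 hsv [  9. 139.  37.]
carton conf 0.70 xy [0.5206 0.1032] yaw 1.414 IoU 0.772 hsv [  8. 141.  46.]
carton conf 0.66 xy [0.5204 0.0681] yaw 2.998 IoU 0.735 hsv [  9. 145.  44.]
carton conf 0.59 xy [0.5776 0.056 ] yaw 1.595 IoU 0.535 hsv [  9. 148.  31.]
error [-0.001   0.0066] turn 0.002
shift [0.06 0.2  2.32] wz -0.02
```

Emit:
step_arm(
  plan=[
    [[0.06,0.2,1,0,0,0],[0.06,0.2,1.7,0,0,0],[0.06,0.2,2.1,0,0,0],[0.06,0.2,2.3,0,0,0],[0.06,0.2,2.3,0,0,0],[0.06,0.2,2.3,0,0,0],[0.06,0.2,2.3,0,0,0]],
  ],
)

```text
time_s: 26.63
ee_pos: [0.5744, 0.1141, 0.019]
eef_rot: [3.141, 0.001, 2.997]
force: [-0.3, -0.4, -0.4]
grip_width: 0.0398
grip_force: 25.0
```

Emit:
step_arm(
  plan=[
    [[0,0,0,0,0,0],[0,0,0,0,0,0],[0,0,0,0,0,0],[0,0,0,0,0,0]],
  ],
  grip=0.54,
)

```text
time_s: 26.97
ee_pos: [0.574, 0.1142, 0.0184]
eef_rot: [3.141, 0.0, 2.997]
force: [0.7, 0.3, -0.7]
grip_width: 0.0505
grip_force: 0.0
```

Emit:
step_arm(
  plan=[
    [[0,0,-1,0,0,0],[0,0,-2,0,0,0],[0,0,-3,0,0,0],[0,0,-4,0,0,0],[0,0,-5,0,0,0],[0,0,-6,0,0,0],[0,0,-7,0,0,0],[0,0,-7,0,0,0]],
  ],
  grip=0.85,
)

```text
time_s: 27.63
ee_pos: [0.5755, 0.1144, 0.2346]
eef_rot: [3.139, 0.009, 2.997]
force: [0.5, -0.1, 0.5]
grip_width: 0.08
grip_force: 0.0
```

```bash
python3 - <<'E'
from h import *
check()
go(.5495,-.1214,.2,1.925,keep=True)
E
```

```text
carton conf 0.93 xy [ 0.3956 -0.0278] yaw 1.429 IoU 0.448 hsv [145. 150.  85.]
carton conf 0.91 xy [0.6    0.0469] yaw 1.420 IoU 0.951 hsv [  9. 161.  31.]
carton conf 0.91 xy [0.5342 0.035 ] yaw 2.998 IoU 0.947 hsv [  9. 161.  31.]
carton conf 0.58 xy [0.5235 0.1006] yaw 1.422 IoU 0.974 hsv [  9. 156.  32.]
carton conf 0.55 xy [0.5889 0.1118] yaw 3.009 IoU 0.941 hsv [  9. 155.  33.]
slot 1 off mm [ 0.5 -0.1] turn 0.001
slot 2 off mm [1.1 1.2] turn -0.006
slot 3 off mm [0.7 0.8] turn 0.012
slot 4 off mm [0.6 0.3] turn -0.004
shift [-0.32 -7.89  0.97] wz 10.24
```

All four cartons sit within 1.7 mm of their outlines. Gift boxes next, starting with the one at (0.5495,-0.1214).

Emit:
step_arm(
  plan=[
    [[-0.1,-1.3,0.3,0,0,-1],[-0.1,-2.6,0.6,0,0,-2],[-0.2,-3.9,1,0,0,-3],[-0.2,-5.2,1.4,0,0,-4],[-0.3,-6.5,2,0,0,-4.8],[-0.32,-7.4,3,0,0,-4.8],[-0.32,-7.9,4,0,0,-4.8],[-0.32,-7.9,4.3,0,0,-4.8]],
  ],
)

```text
time_s: 28.4
ee_pos: [0.5462, -0.1238, 0.0935]
eef_rot: [3.137, -0.006, -2.786]
force: [0.4, 0.8, -0.7]
grip_width: 0.0797
grip_force: 0.0
```

Emit:
step_arm(
  plan=[
    [[0,0,0,0,0,0],[0,0,0,0,0,0],[0,0,0,0,0,0],[0,0,0,0,0,0]],
  ],
)

```text
time_s: 28.73
ee_pos: [0.5501, -0.1209, 0.1007]
eef_rot: [-3.14, 0.002, -2.782]
force: [-1.2, 0.0, 0.2]
grip_width: 0.0798
grip_force: 0.0
```

```bash
cat >> h.py <<'E'
def near(yaw,ref): return yaw+np.pi/2*round((ref-yaw)/(np.pi/2))
def gpick(z=.008):
    o=ctrl.get_obs();r=look("wrist",("gift_1",))
    p=min(r,key=lambda q:np.hypot(*(q[1][:2]-o["ee_pos"][:2])))[1];a=o["eef_rot"][2];go(p[0],p[1],z,near(p[2],a),keep=True,frm=(*o["ee_pos"],a))
def gcarry(z,yaw=2.997):
    o=ctrl.get_obs();a=o["eef_rot"][2];a+=2*np.pi*(a<-.8);print("yaw",a);go(*SLAB[:2],z,yaw,keep=True,frm=(*o["ee_pos"],a))
def glower(z,yaw=2.997,off=.008):
    o=ctrl.get_obs();r=look("wrist",("gift_1",),z0=dict(gift=o["ee_pos"][2]-off))
    p=min(r,key=lambda q:np.hypot(*(q[1][:2]-o["ee_pos"][:2])))[1];e=SLAB[:2]-p[:2];dy=near(yaw,p[2])-p[2]
    print("error",np.round(e,4),"turn %.3f"%dy);a=o["eef_rot"][2];go(*(o["ee_pos"][:2]+e),z,a+dy,keep=True,frm=(*o["ee_pos"],a))
E
python3 -c "
from h import *
gpick()"
```

```text
gift conf 0.77 xy [ 0.5503 -0.1214] yaw 0.355 IoU 0.975 hsv [ 10. 154.  38.]
gift conf 0.72 xy [ 0.549  -0.2474] yaw 1.644 IoU 0.979 hsv [ 10. 165.  30.]
gift conf 0.66 xy [ 0.679  -0.1317] yaw 3.091 IoU 0.806 hsv [ 10. 154.  38.]
shift [ 0.   -0.02  3.09] wz 0.05
```

Emit:
step_arm(
  plan=[
    [[0,0,1.3,0,0,0.05],[0,0,2.4,0,0,0.05],[0,0,2.9,0,0,0.05],[0,0,3.08,0,0,0.05],[0,0,3.08,0,0,0.05],[0,0,3.08,0,0,0.05],[0,0,3.08,0,0,0.05]],
  ],
)

```text
time_s: 29.42
ee_pos: [0.5502, -0.1219, 0.0084]
eef_rot: [-3.14, 0.002, -2.788]
force: [-0.1, 0.2, 0.3]
grip_width: 0.0802
grip_force: 0.0
```

Emit:
step_arm(
  plan=[
    [[0,0,0,0,0,0],[0,0,0,0,0,0],[0,0,0,0,0,0],[0,0,0,0,0,0],[0,0,0,0,0,0],[0,0,0,0,0,0]],
  ],
  grip=0.4,
)

```text
time_s: 29.92
ee_pos: [0.5495, -0.1218, 0.0073]
eef_rot: [-3.141, 0.0, -2.789]
force: [-1.4, 0.3, 5.9]
grip_width: 0.0602
grip_force: 25.0
```

Emit:
step_arm(
  plan=[
    [[0,0,-0.5,0,0,0],[0,0,-1.5,0,0,0],[0,0,-2.5,0,0,0],[0,0,-3.5,0,0,0],[0,0,-3.5,0,0,0],[0,0,-3.5,0,0,0]],
  ],
)

```text
time_s: 30.42
ee_pos: [0.5498, -0.1219, 0.1129]
eef_rot: [-3.14, 0.002, -2.788]
force: [0.7, 0.1, -1.7]
grip_width: 0.0597
grip_force: 25.0
```

```bash
python3 -c "
from h import *
gcarry(.11)"
```

```text
yaw 3.4947034143876508
shift [-2.59  5.97  0.1 ] wz 4.75
```

Emit:
step_arm(
  plan=[
    [[-0.5,1.2,0,0,0,0.9],[-1,2.3,0,0,0,1.8],[-1.5,3.4,0,0,0,2.7],[-2,4.5,0,0,0,3.6],[-2.3,5.4,0,0,0,4.4],[-2.59,5.97,0.1,0,0,4.75],[-2.59,5.97,0.1,0,0,4.75],[-2.59,5.97,0.1,0,0,4.75]],
  ],
)

```text
time_s: 31.08
ee_pos: [0.5594, 0.0737, 0.107]
eef_rot: [-3.141, -0.003, 3.0]
force: [0.7, -0.1, -1.2]
grip_width: 0.0597
grip_force: 25.0
```

Emit:
step_arm(
  plan=[
    [[0,0,0,0,0,0],[0,0,0,0,0,0],[0,0,0,0,0,0],[0,0,0,0,0,0]],
  ],
)

```text
time_s: 31.42
ee_pos: [0.5602, 0.0724, 0.1087]
eef_rot: [-3.142, -0.0, 2.996]
force: [0.5, 0.6, -1.6]
grip_width: 0.0596
grip_force: 25.0
```

```bash
python3 -c "
from h import *
glower(.0485)"
```

```text
gift conf 0.93 xy [0.5617 0.0717] yaw 2.988 IoU 0.973 hsv [ 10. 149.  43.]
error [-0.0008  0.0013] turn 0.009
shift [0.03 0.04 2.01] wz -0.09
```

Emit:
step_arm(
  plan=[
    [[0.03,0.04,0.9,0,0,-0.03],[0.03,0.04,1.5,0,0,-0.03],[0.03,0.04,1.85,0,0,-0.03],[0.03,0.04,2,0,0,-0.03],[0.03,0.04,2,0,0,-0.03],[0.03,0.04,2,0,0,-0.03],[0.03,0.04,2,0,0,-0.03]],
  ],
)

```text
time_s: 32.1
ee_pos: [0.5601, 0.0745, 0.0497]
eef_rot: [3.141, 0.001, 3.0]
force: [0.1, -0.2, -1.8]
grip_width: 0.0597
grip_force: 25.0
```

Emit:
step_arm(
  plan=[
    [[0,0,0,0,0,0],[0,0,0,0,0,0],[0,0,0,0,0,0],[0,0,0,0,0,0]],
  ],
  grip=0.8,
)

```text
time_s: 32.43
ee_pos: [0.5597, 0.0745, 0.0491]
eef_rot: [3.141, 0.001, 3.0]
force: [0.6, -0.4, 0.2]
grip_width: 0.075
grip_force: 0.0
```

Emit:
step_arm(
  plan=[
    [[0,0,-1,0,0,0],[0,0,-2,0,0,0],[0,0,-3,0,0,0],[0,0,-4,0,0,0],[0,0,-5,0,0,0],[0,0,-5,0,0,0],[0,0,-5,0,0,0]],
  ],
  grip=0.85,
)

```text
time_s: 33.02
ee_pos: [0.5601, 0.0745, 0.2002]
eef_rot: [3.141, 0.003, 3.0]
force: [-0.2, -0.1, -0.9]
grip_width: 0.0799
grip_force: 0.0
```

```bash
python3 - <<'E'
from h import *
look("wrist",("gift_1",),z0=dict(gift=.04));check()
go(.549,-.2474,.1,near(1.65,3.),keep=True)
E
```

```text
gift conf 0.96 xy [ 0.6315 -0.1001] yaw 2.371 IoU 0.649 hsv [ 11. 169.  30.]
gift conf 0.88 xy [ 0.5385 -0.2158] yaw 1.675 IoU 0.682 hsv [ 10. 170.  21.]
gift conf 0.68 xy [0.5608 0.0739] yaw 3.001 IoU 0.976 hsv [ 10. 163.  34.]
carton conf 0.80 xy [0.601 0.046] yaw 1.488 IoU 0.591 hsv [  9. 153.  34.]
carton conf 0.77 xy [0.5229 0.1008] yaw 1.416 IoU 0.859 hsv [  9. 155.  34.]
carton conf 0.66 xy [0.5884 0.1115] yaw 3.000 IoU 0.716 hsv [  9. 151.  35.]
carton conf 0.65 xy [0.5338 0.0354] yaw 2.988 IoU 0.816 hsv [  9. 155.  32.]
carton conf 0.61 xy [ 0.3919 -0.0324] yaw 1.427 IoU 0.464 hsv [145. 149.  95.]
carton conf 0.32 xy [0.5559 0.0729] yaw 1.419 IoU 0.000 hsv [ 16.  47. 146.]
slot 1 off mm [0.2 0.4] turn -0.009
slot 2 off mm [2.2 0.3] turn 0.062
slot 3 off mm [0.2 0.6] turn 0.003
slot 4 off mm [0.  0.5] turn -0.010
shift [ -1.18 -10.67   3.25] wz -2.10
```

Gift 1 is within 1 mm, and the layer is undisturbed (slot 2 is partly hidden in this view). Next is the gift at (0.549,-0.247).

Emit:
step_arm(
  plan=[
    [[-0.1,-1.3,0,0,0,-0.3],[-0.3,-2.6,0,0,0,-0.6],[-0.4,-3.9,0,0,0,-1],[-0.5,-5.2,0,0,0,-1.4],[-0.7,-6.5,0,0,0,-1.8],[-0.9,-7.8,0,0,0,-2.1],[-1,-9.1,0,0,0,-2.1],[-1.18,-10.3,0,0,0,-2.1]],
  ],
)

```text
time_s: 33.88
ee_pos: [0.5502, -0.2385, 0.1977]
eef_rot: [3.141, -0.002, -3.063]
force: [0.7, 0.3, -0.1]
grip_width: 0.0797
grip_force: 0.0
```

Emit:
step_arm(
  plan=[
    [[0,-0.3,1,0,0,0],[0,-0.3,2,0,0,0],[0,-0.3,3,0,0,0],[0,-0.3,3.2,0,0,0],[0,-0.3,3.2,0,0,0],[0,-0.3,3.2,0,0,0],[0,-0.3,3.2,0,0,0]],
  ],
)

```text
time_s: 34.47
ee_pos: [0.5527, -0.2456, 0.1047]
eef_rot: [-3.14, 0.002, -3.062]
force: [0.4, 1.4, 0.9]
grip_width: 0.0798
grip_force: 0.0
```

```bash
python3 -c "
from h import *
gpick()"
```

```text
gift conf 0.83 xy [ 0.6463 -0.1919] yaw -1.090 IoU 0.397 hsv [ 10. 158.  26.]
gift conf 0.64 xy [ 0.5493 -0.2476] yaw 0.080 IoU 0.964 hsv [ 10. 167.  30.]
shift [ 0.12 -0.06  3.22] wz -0.01
```

Emit:
step_arm(
  plan=[
    [[0.12,-0.06,1.3,0,0,0],[0.12,-0.06,2.4,0,0,0],[0.12,-0.06,3,0,0,0],[0.12,-0.06,3.2,0,0,0],[0.12,-0.06,3.2,0,0,0],[0.12,-0.06,3.2,0,0,0],[0.12,-0.06,3.2,0,0,0]],
  ],
)

```text
time_s: 35.15
ee_pos: [0.5494, -0.248, 0.0088]
eef_rot: [-3.14, 0.003, -3.063]
force: [0.0, 0.5, 1.3]
grip_width: 0.0801
grip_force: 0.0
```

Emit:
step_arm(
  plan=[
    [[0,0,0,0,0,0],[0,0,0,0,0,0],[0,0,0,0,0,0],[0,0,0,0,0,0],[0,0,0,0,0,0],[0,0,0,0,0,0]],
  ],
  grip=0.4,
)

```text
time_s: 35.65
ee_pos: [0.5486, -0.2475, 0.0073]
eef_rot: [-3.141, 0.001, -3.063]
force: [-2.0, 0.8, 7.5]
grip_width: 0.0597
grip_force: 25.0
```

Emit:
step_arm(
  plan=[
    [[0,0,-0.5,0,0,0],[0,0,-1.5,0,0,0],[0,0,-2.5,0,0,0],[0,0,-3.5,0,0,0],[0,0,-4.3,0,0,0],[0,0,-4.3,0,0,0],[0,0,-4.3,0,0,0]],
  ],
)

```text
time_s: 36.23
ee_pos: [0.5486, -0.2476, 0.1365]
eef_rot: [-3.141, 0.002, -3.063]
force: [0.3, -0.7, -0.1]
grip_width: 0.0598
grip_force: 25.0
```

```bash
python3 -c "
from h import *
gcarry(.135)"
```

```text
yaw 3.220375424217137
shift [-1.25 10.62  0.05] wz 2.13
```

Emit:
step_arm(
  plan=[
    [[-0.1,1.3,0,0,0,0.3],[-0.3,2.6,0,0,0,0.6],[-0.4,3.9,0,0,0,1],[-0.5,5.2,0,0,0,1.4],[-0.7,6.5,0,0,0,1.8],[-0.9,7.8,0,0,0,2.13],[-1,9.1,0,0,0,2.13],[-1.25,10.3,0,0,0,2.13]],
  ],
)

```text
time_s: 36.9
ee_pos: [0.5601, 0.0656, 0.134]
eef_rot: [-3.141, -0.003, 2.997]
force: [1.0, 0.1, -1.3]
grip_width: 0.0597
grip_force: 25.0
```

Emit:
step_arm(
  plan=[
    [[0,0.3,0,0,0,0],[0,0.3,0,0,0,0],[0,0.3,0,0,0,0],[0,0.3,0,0,0,0],[0,0.3,0,0,0,0],[0,0.3,0,0,0,0]],
  ],
)

```text
time_s: 37.4
ee_pos: [0.5627, 0.0713, 0.1356]
eef_rot: [-3.141, -0.0, 2.996]
force: [0.2, -0.0, -2.0]
grip_width: 0.06
grip_force: 25.0
```

```bash
python3 -c "
from h import *
glower(.0768)"
```

```text
gift conf 0.95 xy [0.5635 0.0707] yaw 2.996 IoU 0.974 hsv [ 10. 150.  42.]
gift conf 0.92 xy [0.5208 0.0786] yaw 1.425 IoU 0.557 hsv [  9. 149.  42.]
gift conf 0.75 xy [ 0.574  -0.0402] yaw 1.672 IoU 0.071 hsv [ 13.  110.5  26.5]
gift conf 0.47 xy [0.5391 0.1058] yaw 3.058 IoU 0.362 hsv [  9. 143.  43.]
error [-0.0026  0.0023] turn 0.001
shift [0.1  0.06 1.96] wz -0.01
```

Emit:
step_arm(
  plan=[
    [[0.1,0.06,0.9,0,0,0],[0.1,0.06,1.5,0,0,0],[0.1,0.06,1.8,0,0,0],[0.1,0.06,1.95,0,0,0],[0.1,0.06,1.95,0,0,0],[0.1,0.06,1.95,0,0,0],[0.1,0.06,1.95,0,0,0]],
  ],
)

```text
time_s: 38.08
ee_pos: [0.5606, 0.0746, 0.0784]
eef_rot: [3.141, 0.002, 2.997]
force: [-1.4, -0.1, -0.3]
grip_width: 0.0601
grip_force: 25.0
```

Emit:
step_arm(
  plan=[
    [[0,0,0,0,0,0],[0,0,0,0,0,0],[0,0,0,0,0,0],[0,0,0,0,0,0]],
  ],
  grip=0.8,
)

```text
time_s: 38.42
ee_pos: [0.5601, 0.0747, 0.0775]
eef_rot: [3.141, 0.0, 2.997]
force: [0.0, -0.5, 0.9]
grip_width: 0.0753
grip_force: 0.0
```

Emit:
step_arm(
  plan=[
    [[0,0,-1,0,0,0],[0,0,-2,0,0,0],[0,0,-3,0,0,0],[0,0,-4,0,0,0],[0,0,-4.5,0,0,0],[0,0,-4.5,0,0,0],[0,0,-4.5,0,0,0]],
  ],
  grip=0.85,
)

```text
time_s: 39.0
ee_pos: [0.5601, 0.0747, 0.2124]
eef_rot: [3.141, 0.001, 2.997]
force: [-1.1, 0.5, -1.3]
grip_width: 0.0793
grip_force: 0.0
```

```bash
python3 - <<'E'
from h import *
look("wrist",("gift_1",),z0=dict(gift=.068))
print("top");look("top",("gift_1",))
go(.6775,-.133,.1,near(3.075,3.),keep=True)
E
```

```text
gift conf 0.85 xy [0.5611 0.0742] yaw 2.997 IoU 0.960 hsv [ 10. 162.  34.]
gift conf 0.65 xy [0.5492 0.0726] yaw 1.063 IoU 0.251 hsv [  9. 170.  16.]
gift conf 0.58 xy [ 0.6488 -0.0882] yaw 3.069 IoU 0.565 hsv [ 12. 169.  31.]
top
gift conf 0.73 xy [ 0.6766 -0.1336] yaw -0.077 IoU 0.939 hsv [ 12. 120.  75.]
shift [-4.89 -6.28  3.69] wz -0.74
```

Emit:
step_arm(
  plan=[
    [[-0.8,-1,0,0,0,-0.3],[-1.6,-2,0,0,0,-0.5],[-2.4,-3,0,0,0,-0.74],[-3.2,-4,0.5,0,0,-0.74],[-4,-5,1,0,0,-0.74],[-4.89,-6.28,2,0,0,-0.74],[-4.89,-6.28,3,0,0,-0.74],[-4.89,-6.28,3.6,0,0,-0.74]],
  ],
)

```text
time_s: 39.87
ee_pos: [0.6768, -0.1357, 0.098]
eef_rot: [3.141, -0.006, 3.072]
force: [-0.8, -0.2, -1.2]
grip_width: 0.0801
grip_force: 0.0
```

Emit:
step_arm(
  plan=[
    [[0,0,0,0,0,0],[0,0,0,0,0,0],[0,0,0,0,0,0],[0,0,0,0,0,0]],
  ],
)

```text
time_s: 40.2
ee_pos: [0.6789, -0.1325, 0.1066]
eef_rot: [-3.141, 0.003, 3.076]
force: [-0.3, -0.0, 0.6]
grip_width: 0.0801
grip_force: 0.0
```

```bash
python3 -c "
from h import *
gpick()"
```

```text
gift conf 0.62 xy [ 0.6773 -0.1346] yaw 3.080 IoU 0.972 hsv [ 10. 162.  33.]
gift conf 0.59 xy [0.5782 0.0383] yaw 0.165 IoU 0.547 hsv [ 10. 175.  13.]
shift [ 0.05 -0.08  3.29] wz -0.04
```

Emit:
step_arm(
  plan=[
    [[0.05,-0.08,1.3,0,0,0],[0.05,-0.08,2.4,0,0,0],[0.05,-0.08,3.1,0,0,0],[0.05,-0.08,3.28,0,0,0],[0.05,-0.08,3.28,0,0,0],[0.05,-0.08,3.28,0,0,0],[0.05,-0.08,3.28,0,0,0]],
  ],
)

```text
time_s: 40.88
ee_pos: [0.6777, -0.1354, 0.0084]
eef_rot: [-3.141, 0.003, 3.075]
force: [-0.5, 0.1, 0.6]
grip_width: 0.0799
grip_force: 0.0
```

Emit:
step_arm(
  plan=[
    [[0,0,0,0,0,0],[0,0,0,0,0,0],[0,0,0,0,0,0],[0,0,0,0,0,0],[0,0,0,0,0,0],[0,0,0,0,0,0]],
  ],
  grip=0.4,
)

```text
time_s: 41.38
ee_pos: [0.6767, -0.1352, 0.0065]
eef_rot: [-3.142, 0.001, 3.075]
force: [-1.4, 0.7, 6.0]
grip_width: 0.0597
grip_force: 25.0
```

Emit:
step_arm(
  plan=[
    [[0,0,-0.5,0,0,0],[0,0,-1.5,0,0,0],[0,0,-2.5,0,0,0],[0,0,-3.5,0,0,0],[0,0,-4.5,0,0,0],[0,0,-5.3,0,0,0],[0,0,-5.3,0,0,0],[0,0,-5.3,0,0,0]],
  ],
)

```text
time_s: 42.05
ee_pos: [0.6768, -0.1353, 0.1667]
eef_rot: [-3.141, 0.003, 3.075]
force: [0.3, 0.4, -1.3]
grip_width: 0.0598
grip_force: 25.0
```

```bash
python3 -c "
from h import *
gcarry(.165)"
```

```text
yaw 3.0747591898024966
shift [4.32 6.67 0.06] wz 0.74
```

Emit:
step_arm(
  plan=[
    [[0.7,1.1,0,0,0,0.2],[1.4,2.2,0,0,0,0.4],[2.1,3.3,0,0,0,0.6],[2.8,4.4,0,0,0,0.74],[3.5,5.5,0,0,0,0.74],[4.1,6.3,0,0,0,0.74],[4.3,6.65,0,0,0,0.74],[4.3,6.65,0,0,0,0.74]],
  ],
)

```text
time_s: 42.72
ee_pos: [0.5598, 0.0744, 0.1642]
eef_rot: [-3.141, -0.002, 3.0]
force: [1.0, -0.5, -1.2]
grip_width: 0.0597
grip_force: 25.0
```

Emit:
step_arm(
  plan=[
    [[0,0,0,0,0,0],[0,0,0,0,0,0],[0,0,0,0,0,0],[0,0,0,0,0,0]],
  ],
)

```text
time_s: 43.05
ee_pos: [0.5614, 0.0715, 0.1645]
eef_rot: [-3.141, -0.0, 2.996]
force: [-0.3, -0.3, -1.4]
grip_width: 0.0599
grip_force: 25.0
```

```bash
python3 -c "
from h import *
glower(.1045,off=.007)"
```

```text
gift conf 0.95 xy [0.5623 0.0709] yaw 2.996 IoU 0.981 hsv [ 10. 151.  41.]
gift conf 0.65 xy [0.5101 0.08  ] yaw 1.425 IoU 0.218 hsv [  9. 166.  21.]
gift conf 0.57 xy [0.5198 0.0792] yaw 1.445 IoU 0.540 hsv [  9. 150.  40.]
gift conf 0.35 xy [0.4686 0.1034] yaw 1.194 IoU 0.346 hsv [ 16.  44. 166.]
error [-0.0014  0.0021] turn 0.001
shift [0.06 0.06 2.  ] wz -0.01
```

Emit:
step_arm(
  plan=[
    [[0.06,0.06,0.9,0,0,0],[0.06,0.06,1.5,0,0,0],[0.06,0.06,1.85,0,0,0],[0.06,0.06,2.03,0,0,0],[0.06,0.06,2.03,0,0,0],[0.06,0.06,2.03,0,0,0],[0.06,0.06,2.03,0,0,0]],
  ],
)

```text
time_s: 43.73
ee_pos: [0.56, 0.0745, 0.1048]
eef_rot: [3.141, 0.001, 2.997]
force: [-0.1, -0.8, -1.0]
grip_width: 0.0598
grip_force: 25.0
```

Emit:
step_arm(
  plan=[
    [[0,0,0,0,0,0],[0,0,0,0,0,0],[0,0,0,0,0,0],[0,0,0,0,0,0]],
  ],
  grip=0.8,
)

```text
time_s: 44.07
ee_pos: [0.5596, 0.0745, 0.1042]
eef_rot: [3.142, 0.0, 2.997]
force: [-0.2, 0.1, 0.5]
grip_width: 0.0748
grip_force: 0.0
```

Emit:
step_arm(
  plan=[
    [[0,0,-1,0,0,0],[0,0,-2,0,0,0],[0,0,-3,0,0,0],[0,0,-4,0,0,0],[0,0,-4.5,0,0,0],[0,0,-4.5,0,0,0],[0,0,-4.5,0,0,0]],
  ],
  grip=0.85,
)

```text
time_s: 44.65
ee_pos: [0.5596, 0.0746, 0.2391]
eef_rot: [3.141, 0.001, 2.997]
force: [-0.1, -0.5, -0.3]
grip_width: 0.0802
grip_force: 0.0
```

```bash
python3 - <<'E'
from h import *
look("wrist",("gift_1",),z0=dict(gift=.096));check()
go(.46,.2,.25)
E
```

```text
gift conf 0.67 xy [0.5298 0.0842] yaw 1.249 IoU 0.186 hsv [ 10.  178.5  15. ]
gift conf 0.66 xy [0.5309 0.0842] yaw 1.362 IoU 0.157 hsv [  9. 170.  15.]
gift conf 0.55 xy [0.56  0.074] yaw 2.993 IoU 0.973 hsv [ 10. 165.  32.]
carton conf 0.88 xy [0.5329 0.0353] yaw 2.982 IoU 0.756 hsv [  9. 156.  30.]
carton conf 0.61 xy [0.5933 0.1314] yaw 2.995 IoU 0.674 hsv [  9. 156.  33.]
carton conf 0.56 xy [0.5945 0.0285] yaw 2.948 IoU 0.478 hsv [  8. 158.  22.]
slot 1 off mm [-0.7  0.2] turn -0.015
slot 2 off mm [ -4.3 -17.3] turn 1.522
slot 3 off mm [ 5.1 20.5] turn -0.002
slot 4 off mm [ 10. -65.] turn 1.556
shift [ 3.87  3.66 -0.42] wz -0.00
```

Emit:
step_arm(
  plan=[
    [[0.8,1,-0.4,0,0,0],[1.6,2,-0.8,0,0,0],[2.4,3,-1,0,0,0],[3.2,4,-1.2,0,0,0],[3.9,5,-1.2,0,0,0],[3.9,5.5,-1.2,0,0,0],[3.9,5.5,-1.2,0,0,0],[3.9,5.5,-1.2,0,0,0]],
  ],
  grip=0,
)

```text
time_s: 45.52
ee_pos: [0.4675, 0.2547, 0.274]
eef_rot: [-3.141, -0.001, 2.999]
force: [0.0, -0.1, -0.5]
grip_width: 0.03
grip_force: 0.0
```

```bash
python3 - <<'E'
from h import *
o=ctrl.get_obs();print(o["ee_pos"],o["eef_rot"])
im=ctrl.camera("wrist");cv2.imwrite("pics/w3.png",cv2.resize(im[:,:,::-1],None,fx=1.42,fy=1.42));c=cam("wrist",o)
for m in ctrl.place_of("tally_key_top","wrist")[:2]: print(m,[np.round(back(c,m["at"],z),4) for z in(.036,.046)])
im=ctrl.camera("top");ct=cam("top",o)
for m in ctrl.place_of("tally_key_top","top")[:2]: print(m,[np.round(back(ct,m["at"],z),4) for z in(.036,.046)])
cv2.imwrite("pics/t3.png",cv2.resize(im[100:300,100:360,::-1],None,fx=3,fy=3,interpolation=cv2.INTER_CUBIC))
im=ctrl.camera("scene");cs=cam("scene",o)
for m in ctrl.place_of("tally_key_top","scene")[:2]: print(m)
cv2.imwrite("pics/s3.png",cv2.resize(im[140:260,130:330,::-1],None,fx=4,fy=4,interpolation=cv2.INTER_CUBIC))
E
```

```text
[0.46750879 0.25467227 0.27404285] [-3.14060269e+00 -1.12757487e-03  2.99854591e+00]
{'at': [270.2, 93.3], 'confidence': 0.56} [array([[0.3712, 0.2593, 0.036 ]]), array([[0.3715, 0.2594, 0.046 ]])]
{'at': [155.1, 265.2], 'confidence': 0.41} [array([[0.375 , 0.2694, 0.036 ]]), array([[0.3754, 0.2664, 0.046 ]])]
{'at': [173.5, 177.3], 'confidence': 0.36}
```

View pics/w3.png

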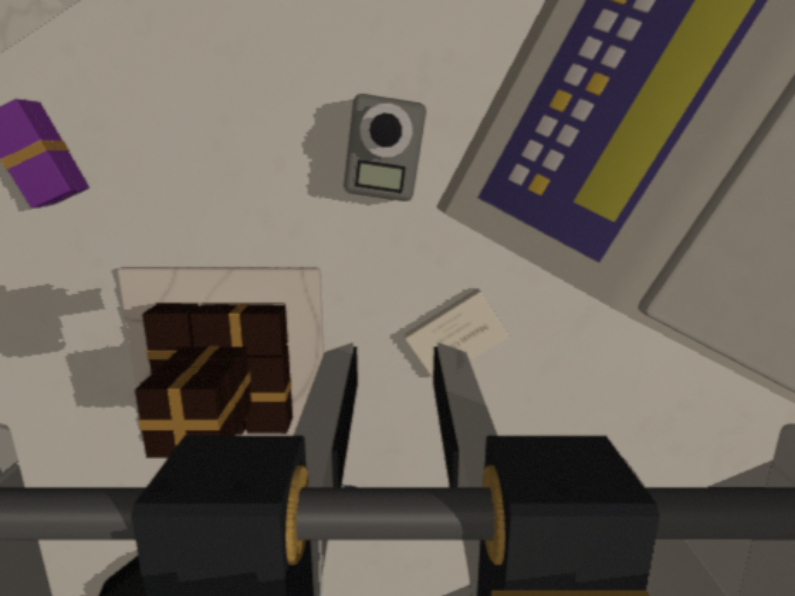

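View pics/s3.png

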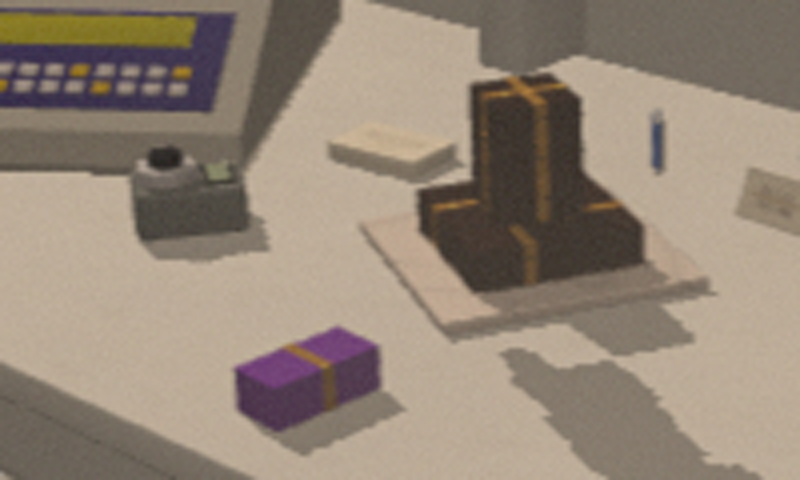

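The column stands squarely in the scene view, crop pixel (525,150), with an intact layer below it. The black key is at (386,130) in the wrist picture and (164,157) in the scene crop, so I'll triangulate it from those.

```bash
python3 - <<'E'
from h import *
from scipy.optimize import least_squares
o=ctrl.get_obs();o["ee_pos"]=np.array([0.46750879,0.25467227,0.27404285]);o["eef_rot"]=np.array([-3.14060269,-.00112757,2.99854591])
cw,cs=cam("wrist",o),cam("scene",o)
r=least_squares(lambda X:np.r_[(proj(cw,X)-[271.8,91.5]).ravel(),(proj(cs,X)-[171.,179.]).ravel()],[.37,.26,.045]);print(r.x,r.fun)
o=ctrl.get_obs();print(o["ee_pos"]);go(r.x[0],r.x[1],.10)
E
```

```text
[0.37023984 0.26154117 0.05244615] [-0.0224366   0.11074377 -0.29902763  0.01775383]
[0.46785932 0.25374134 0.27483325]
shift [ 3.26 -0.22  5.83] wz -0.00
```

Emit:
step_arm(
  plan=[
    [[1,0,0.5,0,0,0],[2,-0.1,1.5,0,0,0],[3.26,-0.2,2.5,0,0,0],[3.26,-0.22,3.5,0,0,0],[3.26,-0.22,4.5,0,0,0],[3.26,-0.22,5.5,0,0,0],[3.26,-0.22,5.8,0,0,0],[3.26,-0.22,5.8,0,0,0]],
  ],
  grip=0,
)

```text
time_s: 46.48
ee_pos: [0.3691, 0.2614, 0.0995]
eef_rot: [-3.139, -0.003, 2.997]
force: [0.3, 0.4, 0.3]
grip_width: 0.0004
grip_force: 0.0
```

Emit:
step_arm(
  plan=[
    [[0,0,0,0,0,0],[0,0,0,0,0,0],[0,0,0,0,0,0],[0,0,0,0,0,0]],
  ],
)

```text
time_s: 46.82
ee_pos: [0.3703, 0.2624, 0.1021]
eef_rot: [3.14, 0.002, 2.997]
force: [0.0, -1.2, 0.0]
grip_width: 0.0003
grip_force: 0.0
```

```bash
python3 - <<'E'
from h import *
o=ctrl.get_obs();print(o["grip_width"]);go(.3702,.2615,.056)
im=ctrl.camera("wrist");cv2.imwrite("pics/w4.png",cv2.resize(im[:,:,::-1],None,fx=1.42,fy=1.42))
im=ctrl.camera("scene");cv2.imwrite("pics/s4.png",cv2.resize(im[90:270,120:360,::-1],None,fx=3.3,fy=3.3,interpolation=cv2.INTER_CUBIC))
E
```

```text
0.00026859360644307883
shift [-0.   -0.03  1.54] wz -0.00
```

View pics/w4.png

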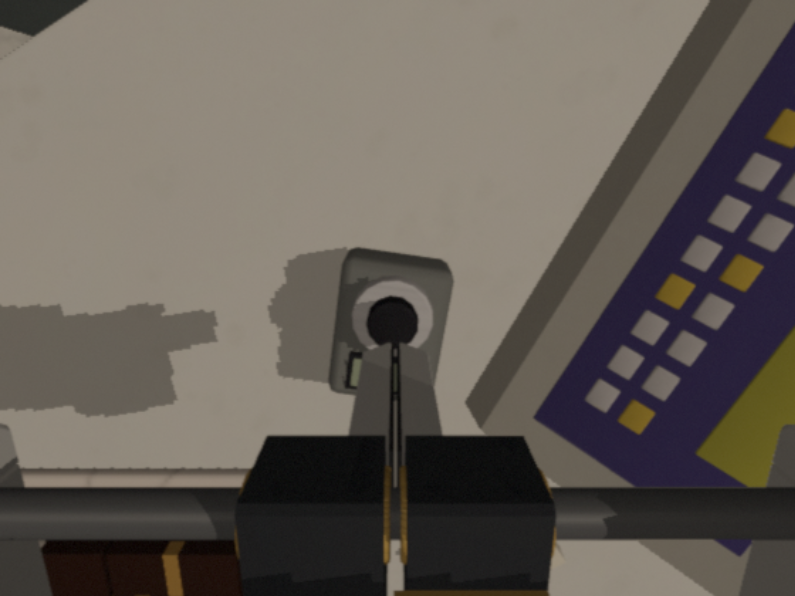

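View pics/s4.png

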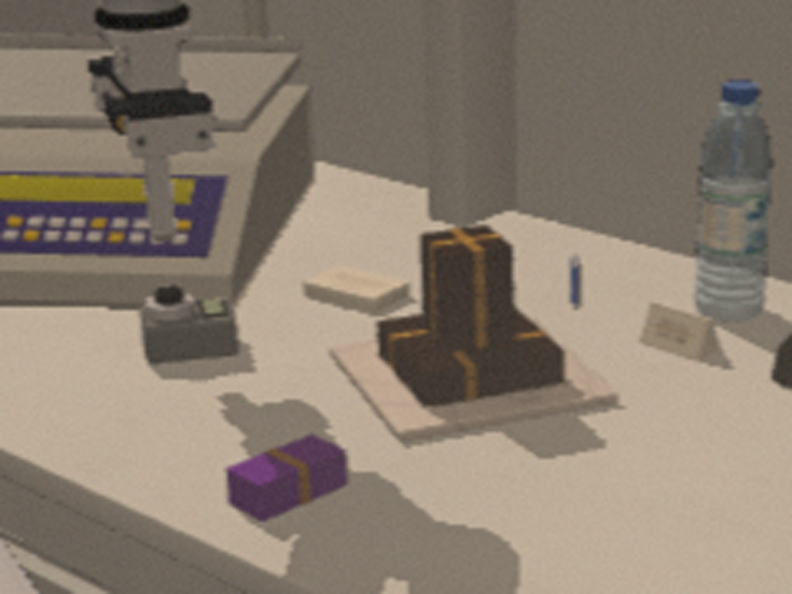

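Key disc is centred at about (392,321) just ahead of the closed fingertips; the display still stands.

```bash
python3 - <<'E'
from h import *
o=ctrl.get_obs();c=cam("wrist",o);print(back(c,[392/1.42,321/1.42],.052),proj(c,[o["ee_pos"]])*1.42)
x=back(c,[392/1.42,321/1.42],.052)[0];go(x[0],x[1],.056)
E
```

```text
[[0.3687834  0.26102154 0.052     ]] [[395.21490629 365.53316548]]
shift [ 0.03 -0.05  1.52] wz -0.00
```

Centred to within 2 mm. I'll lower in small steps and watch the force.

Emit:
step_arm(
  plan=[
    [[0.03,-0.05,0.6,0,0,0],[0.03,-0.05,1.1,0,0,0],[0.03,-0.05,1.4,0,0,0],[0.03,-0.05,1.4,0,0,0],[0.03,-0.05,1.4,0,0,0],[0.03,-0.05,1.4,0,0,0]],
  ],
)

```text
time_s: 47.42
ee_pos: [0.369, 0.261, 0.0597]
eef_rot: [3.141, 0.001, 2.997]
force: [-0.1, -0.2, 0.7]
grip_width: 0.0001
grip_force: 0.0
```

Emit:
step_arm(
  plan=[
    [[0,0,0.05,0,0,0],[0,0,0.1,0,0,0],[0,0,0.15,0,0,0],[0,0,0.2,0,0,0],[0,0,0.2,0,0,0],[0,0,0.2,0,0,0]],
  ],
)

```text
time_s: 47.92
ee_pos: [0.369, 0.261, 0.0532]
eef_rot: [3.141, 0.001, 2.997]
force: [2.2, 2.8, 4.2]
grip_width: 0.0002
grip_force: 2.1
```

Emit:
step_arm(
  plan=[
    [[0,0,0.05,0,0,0],[0,0,0.1,0,0,0],[0,0,0.13,0,0,0],[0,0,0.13,0,0,0],[0,0,0.13,0,0,0]],
  ],
)

```text
time_s: 48.33
ee_pos: [0.3693, 0.2612, 0.0515]
eef_rot: [3.14, 0.002, 2.997]
force: [-9.8, -6.0, 42.9]
grip_width: 0.0006
grip_force: 21.2
```

Emit:
step_arm(
  plan=[
    [[0,0,-0.06,0,0,0],[0,0,-0.06,0,0,0],[0,0,-0.06,0,0,0]],
  ],
)

```text
time_s: 48.58
ee_pos: [0.3691, 0.2611, 0.0519]
eef_rot: [3.141, 0.001, 2.997]
force: [-2.2, -0.6, 20.2]
grip_width: 0.0006
grip_force: 9.6
```

Emit:
step_arm(
  plan=[
    [[0,0,-0.1,0,0,0],[0,0,-0.1,0,0,0],[0,0,-0.1,0,0,0]],
  ],
)

```text
time_s: 48.83
ee_pos: [0.3688, 0.2609, 0.054]
eef_rot: [3.141, 0.001, 2.997]
force: [3.0, 3.0, 3.6]
grip_width: 0.0008
grip_force: 1.9
```

Emit:
step_arm(
  plan=[
    [[0,0,-1,0,0,0],[0,0,-2,0,0,0],[0,0,-3,0,0,0],[0,0,-4,0,0,0],[0,0,-4,0,0,0],[0,0,-4,0,0,0]],
  ],
)

```text
time_s: 49.33
ee_pos: [0.3686, 0.2608, 0.1743]
eef_rot: [3.141, 0.001, 2.997]
force: [-1.1, -0.1, -1.2]
grip_width: 0.0004
grip_force: 0.0
```

```bash
python3 - <<'E'
from h import *
im=ctrl.camera("scene");cv2.imwrite("pics/s5.png",cv2.resize(im[90:270,120:360,::-1],None,fx=3.3,fy=3.3,interpolation=cv2.INTER_CUBIC))
E
```

```text
(no output)
```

View pics/s5.png

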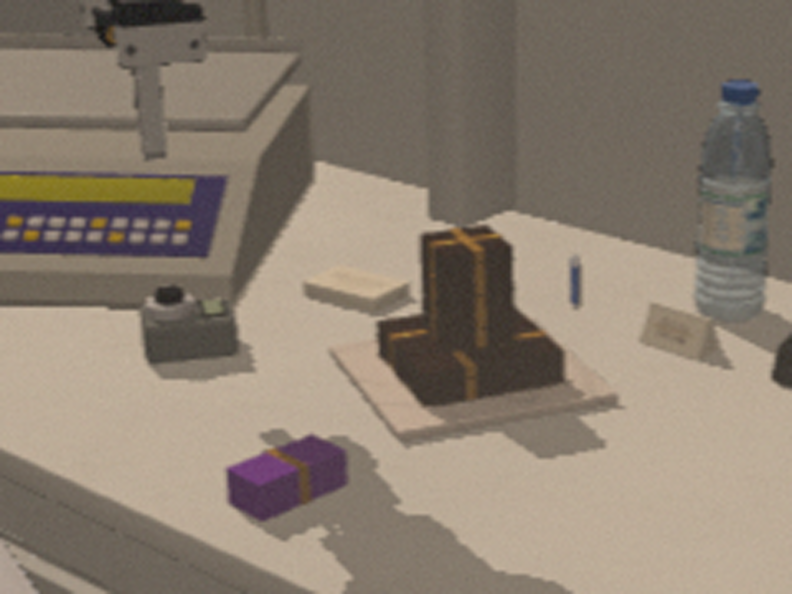

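The force curve (about 4 N spring, then a hard stop) confirms the key went fully down. The picture shows the key up at (170,295) and the display intact at (465,320).

```bash
python3 -c "
from station import ctrl
print(ctrl.hand_in())"
```

```text
the job is handed in; nothing more can be done
None
```

The job is handed in, though no verdict came back: four cartons lie within about 2 mm of their outlines, all three gift boxes are stacked over the middle, and the key was pressed fully down and is up again.

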